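Clear the plate and drift cast resin bars out of the mould

ROBOT

A 6-joint arm with a two-finger parallel gripper is mounted at the origin on a cart in front of the work surface, level with it; the furniture and walls round the work are solid. World frame = base frame: x ahead of the robot, y to its left, z up, the work surface at z = 0. Lengths are in mm, angles in rad, forces in N, time in s.
With the tool pointing down it reaches from about 350 to 975 mm from the base axis. Payload 4.9 kg.
Tool frame: the origin (TCP) lies at the very end of the fingers, on their centre line; the grasp point (between the pads) lies ctrl.grip_depth behind it (ctrl.grip_depth is the distance from the TCP to the grasp point, in mm); z points along the fingers, y is the line along which they close (so a half turn about z gives the same grasp; the last joint's range is limited). The gripper opens to 85 mm and grips with 20 to 120 N. Pads are 22 mm wide; open, the fingers measure 114 mm over their backs; the gripper's body (76 mm by 85 mm) begins 54 mm behind the grasp point. The pads swing forward as they close: fully open they stand 13 mm farther back than shut.
Start: joints at [1.038, 0.053, 1.613, -0, 1.476, -0.119], TCP at [251.295, 572.234, 231.304] pointing down, gripper open.
Joint ranges: [-3.01, 3.01], [-1.01, 2.22], [0.06, 2.58], [-1.02, 4.17], [0.09, 2.62], [-3.14, 3.14]. Speed limits (rad/s): [2.57, 2.57, 3.14, 3.14, 3.14, 3.14].

INTERFACE

Orientations are given as a rotation vector (axis times angle).
In Python, from cell import monitor, get_image, get_calibration, finish_job, ctrl gives the robot as it stands.
- The arm moves only by the tool step_arm, never from a script. Its arguments are lists of equal length, an entry for each row: "twist": the turn, a rotation vector about the world's x, y, z in rad, a list of three; "linear": the shift along the world's x, y, z in cm, a list of three; "gripper": the finger opening in cm, from 0 to 8.54. In form: {"twist": [[ax, ay, az], ...], "linear": [[dx, dy, dz], ...], "gripper": [gripper, ...]}. A call has exactly 5 rows; each row is the pose to reach, as a shift and turn from the pose commanded when the call began; what a row does not reach only later rows make up. A row lasts 1/12 s, in which the tool goes at most 41.7 mm and 7.16 degrees, less where a joint would pass 70% of its speed; a pose out of reach is approached as far as the arm can. A call with a gripper value outside its range is refused whole. The fingers move at their own pace and stop on an object; "newtons" is the grip in N (left out, the last holds). Time passes only in rows, so rows that repeat a pose let the fingers close, or fill a call up. It gives the time, the measured TCP pose, the force, the opening and the grip force at its end, in the units of the state.
- monitor.sense(): the state, without advancing time (a new reading comes with each control period).
- get_image(name): name is "side" or "top" or "wrist"; returns the picture (400x640x3 uint8, red, green, blue); there is no depth.
- get_calibration(name): a dict with "K" (3x3 intrinsics, pixels), "extrinsics" (4x4, takes a point from camera to world coordinates); the wrist camera has in their place "T_tool_cam" (4x4, takes a point from camera to tool coordinates, whose origin is the TCP and whose axes are the flange's). Camera axes: x right, y down, z forward; pixel columns grow to the right and rows downward; lengths in mm; the calibration is good to about 2 mm. A picture is of the moment at which its call begins: read the wrist's pose just before it. get_calibration takes no time and is no camera call.
- finish_job(): hands the job in; it is judged then, once.
The state is a dict: "clock": time; "joints": joint angles; "qd": joint speeds; "joint_efforts": joint torques, N m; "tool_pos": TCP position; "tool_rot": TCP orientation; "wrist_force": force on the tool from outside, world axes, zero at the start; "wrist_torque": the same for the moment, N m; "gripper_width": finger opening in mm; "finger_force": force on a finger pad.
Only numpy, scipy, OpenCV 4.12 (cv2) and the standard library are available. Lean on these libraries where they do the work, as an engineer would, in place of code of your own. Each camera call takes 0.05 s, during which the arm holds its last target. There are 200 camera calls.

TASK

With the scraper block, first sweep every loose flash chip off the white landing plate into the blue gutter beyond it; only then use the drift rod to push each cast resin bar through its bore until it is wholly out on the clean plate. Lay the bars flat on the wooden drying rack and put both tools back on the cork mat the way up you found them; the chips are sharp, so never touch them with the fingers, and leave the beaker and the glass dish alone.

Things in the scene. Friction and masses are not known exactly. Their poses are not given: they have to be found in the camera images.
- station: demoulding station, fixed: origin on the table under the middle of the grey mould block; +y is the way castings are pushed out, x runs across the three bores, z up. Block 188 (x) x 76 (y) mm, entry face y=-38, exit face y=+38, top z=76 mm; straight level bores along y, 28 x 28 mm, at x=-54, 0, 54, floor z=40, axis z=54 mm, each with a 12 mm wide viewing slot along its top
- plate (a point): middle of the white landing plate's top (station frame 0, 95, 40 mm), level with the bore floors; the plate spans x=-102 to 102, y=38 to 153 mm of the station, between two rails 8 mm high along its x sides; its y=153 edge is open, above the gutter
- gutter (a point): middle of the blue gutter's floor (station frame 0, 185, 5 mm); inside it spans x=-102 to 102, y=153 to 217 mm of the station, 35 mm lower than the plate; walls up to z=30 mm
- rack: wooden drying rack, fixed, 160 (x) x 110 (y) mm; origin at the centre of its underside, on the table; inside its rim (top z=18 mm) a flat slatted floor of 148 (x) x 98 (y) mm at z=12 mm, room for three bars side by side along y
- mat: cork tool mat, fixed, 170 (x) x 220 (y) x 3 mm; origin at the centre of its underside, on the table
- drift_c (a point): drift rod with wooden block handle, 160 g: centre of the handle, 24 (x) x 64 (y) mm wide and 48 mm tall, on a black foot 52 (x) x 64 (y) x 8 mm whose underside is 24 mm below here. A level steel rod, 12 mm thick, 90 mm long, leaves the +y end at this height, pointing along y (tip 122 mm along +y from here). Handle against the entry face: tip 14 mm out of the far side. Centre of mass about 6 mm from here towards the tip
- scraper_c (a point): scraper block with upright handle, 180 g, 90 mm tall, standing: this point is on its axis, 45 mm above its underside. Foot 104 (x) x 44 (y) x 22 mm (orange); above it a wooden handle 60 (x) x 20 (y) mm that reaches from 22 to 90 mm above the underside, to be gripped across its y.
- tumbler: tall white paper beaker with a straw, 104 mm wide, 131 mm high (bystander); origin at its underside
- glass_dish: octagonal glass dish, 67 mm wide, 18 mm high (bystander); origin at its underside
- bore0_in (a point): centre of the mouth of bore 0 in the entry face (station frame x=-54, y=-38, z=54 mm). A spring shoe half-way along the +x wall presses the casting with 4 to 5 N; pushing it out takes 2 to 6 N. In an empty bore the shoe stands out at most 6 mm
- bore1_in (a point): centre of the mouth of bore 1 in the entry face (station frame x=0, y=-38, z=54 mm). A spring shoe half-way along the +x wall presses the casting with 4 to 5 N; pushing it out takes 2 to 6 N. In an empty bore the shoe stands out at most 6 mm
- bore2_in (a point): centre of the mouth of bore 2 in the entry face (station frame x=54, y=-38, z=54 mm). A spring shoe half-way along the +x wall presses the casting with 4 to 5 N; pushing it out takes 2 to 6 N. In an empty bore the shoe stands out at most 6 mm
- bar0: centre of the blue cast resin bar, 25 x 64 (y) x 25 mm, 60 g, which starts inside bore 0; absent in some runs
- bar1: centre of the green cast resin bar, 25 x 64 (y) x 25 mm, 60 g, which starts inside bore 1; absent in some runs
- bar2: centre of the crimson cast resin bar, 25 x 64 (y) x 25 mm, 60 g, which starts inside bore 2; absent in some runs
- chip0: centre of the underside of the blue flash chip, a loose flake 30 (x) x 20 (y) x 8 mm, 12 g, on the landing plate; absent in some runs
- chip1: centre of the underside of the green flash chip, a loose flake 30 (x) x 20 (y) x 8 mm, 12 g, on the landing plate; absent in some runs
- chip2: centre of the underside of the crimson flash chip, a loose flake 30 (x) x 20 (y) x 8 mm, 12 g, on the landing plate; absent in some runs
- drift: the drift rod; origin at the centre of the underside of its foot, axes as its point
- scraper: the scraper block; origin at the centre of the underside of its foot, axes as its point
Mind the look-alikes: they are no part of the job. What is meant by the drift is not red, and is the larger of those in its own colour.

How it is judged:
By the outcome, as a careful person would: the job done as asked, in the order asked, and still so for the second after the job is handed in, with the robot touching nothing.
Of bar0, bar1, bar2 only 2 to 3 are there at a start; the rules pass over those that are not, and their reading is None.
Of chip0, chip1, chip2 only 2 to 3 are there at a start; the rules pass over those that are not, and their reading is None.
At some moment in a run one of drift, scraper may be knocked a few centimetres aside while the robot is not near it.
It also fails if it takes over 210 s, if anything falls off the work surface, if the arm or the gripper's body presses on something with over 40 N, if the wrist force passes 120 N, or if a joint passes its speed limit or range.

## Working session

There is one attempt and no reset: what is moved stays moved. The work goes in short steps, Python scripts to look and compute and a tool call to move; the robot and the scene stay as the last step left them, time stands still between calls to the robot, and variables do not carry over. Pictures are saved under pics/ and viewed, at most 18 in all, crops included, and the job is handed in when it is done.

Besides the shell and the picture viewer there is one more tool, called after "Request:" as name(argument=value, ...) on one line, values as JSON. step_arm: Moves the arm, as the interface text tells. Its arguments: {"type":"object","properties":{"twist":{"type":"array"},"linear":{"type":"array"},"gripper":{"type":"array"},"newtons":{"type":"number"}},"required":["twist","linear","gripper"]}

```bash
ls; mkdir -p pics; python3 - <<'E'
from cell import monitor,get_image,get_calibration,ctrl
import cv2,numpy as np
print(ctrl.grip_depth, monitor.sense())
for n in ["side","top"]:
    im=get_image(n); cv2.imwrite(f"pics/{n}0.png",im[:,:,::-1])
    c=get_calibration(n); print(n,np.round(c["K"],1).tolist(),np.round(c["extrinsics"],3).tolist())
c=get_calibration("wrist");print(np.round(c["K"],1).tolist(),np.round(c["T_tool_cam"],3).tolist())
E
```

```text
pics
18.700000000000003 {'clock': 0.0, 'joints': array([ 1.03797570e+00,  5.33611875e-02,  1.61431724e+00,  1.99977025e-05,
        1.47599708e+00, -1.18992995e-01]), 'qd': array([ 0.00150495, -0.00080235, -0.00086553, -0.00026719,  0.00123092,
        0.00220987]), 'joint_efforts': array([ 6.75354386e-04, -3.93685591e+01, -3.70174205e+01, -5.75154695e-05,
        7.11604502e-03,  9.04039979e-06]), 'tool_pos': array([250.990354  , 571.69897763, 230.04645558]), 'tool_rot': array([-0.64527221, -3.07390803,  0.00308883]), 'wrist_force': array([-0.93056088,  0.45588789,  0.70430732]), 'wrist_torque': array([0.03040485, 0.02503995, 0.03268134]), 'finger_force': 0.0, 'gripper_width': 85.4836271240032}
side [[470.0, 0.0, 318.4], [0.0, 470.0, 201.6], [0.0, 0.0, 1.0]] [[-1.0, -0.011, -0.027, 623.819], [0.021, 0.386, -0.922, 1239.521], [0.021, -0.922, -0.386, 625.84], [0.0, 0.0, 0.0, 1.0]]
top [[393.0, 0.0, 315.6], [0.0, 393.0, 203.2], [0.0, 0.0, 1.0]] [[0.007, -0.999, 0.039, 512.4], [-1.0, -0.007, 0.015, -93.655], [-0.014, -0.039, -0.999, 1257.198], [0.0, 0.0, 0.0, 1.0]]
[[350.1, 0.0, 320.4], [0.0, 350.1, 197.4], [0.0, 0.0, 1.0]] [[0.0, -0.951, -0.309, 79.744], [1.0, 0.0, -0.0, -0.135], [0.0, -0.309, 0.951, -142.428], [0.0, 0.0, 0.0, 1.0]]
```

View pics/top0.png

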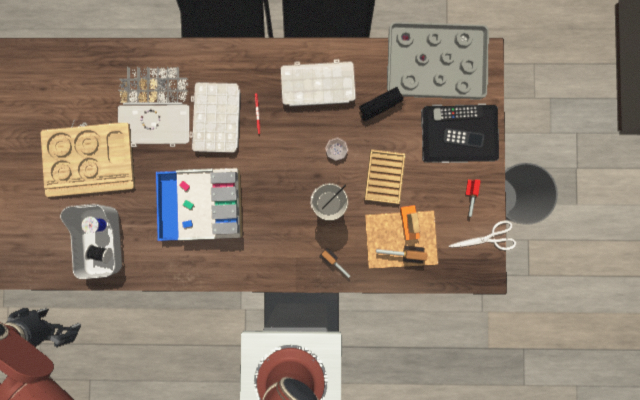

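View pics/side0.png

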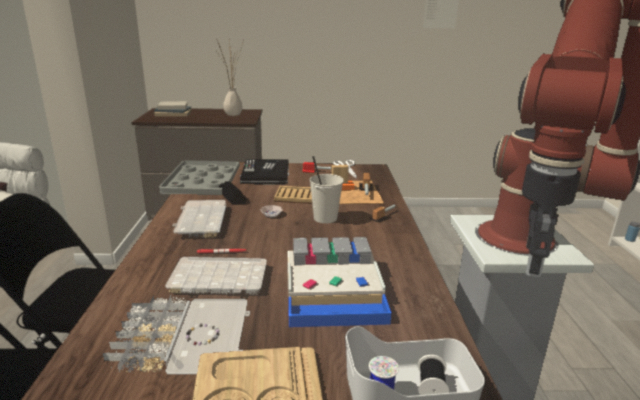

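```bash
python3 - <<'E'
import cv2,numpy as np
t=cv2.imread("pics/top0.png");s=cv2.imread("pics/side0.png")
a=cv2.resize(t[135:285,310:490],None,fx=4.4,fy=4,interpolation=cv2.INTER_CUBIC)
b=cv2.resize(t[160:250,148:250],None,fx=4,fy=4,interpolation=cv2.INTER_CUBIC)
c=cv2.resize(s[150:230,250:410],None,fx=2.4,fy=4,interpolation=cv2.INTER_CUBIC)
cv2.imwrite("pics/a.png",cv2.resize(t[135:285,310:490],None,fx=4,fy=4,interpolation=cv2.INTER_CUBIC))
cv2.imwrite("pics/b.png",np.hstack([b,cv2.resize(s[150:230,300:410],(384,360),interpolation=cv2.INTER_CUBIC)]))
E
```

```text
(no output)
```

View pics/a.png

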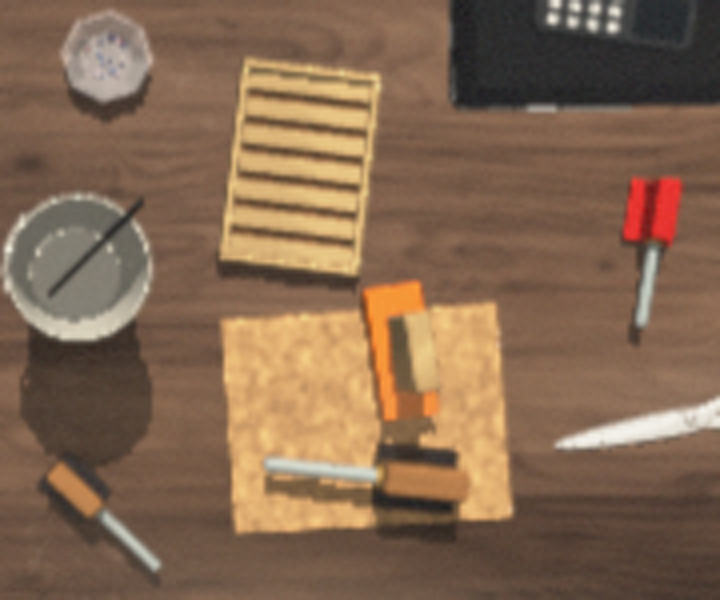

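View pics/b.png

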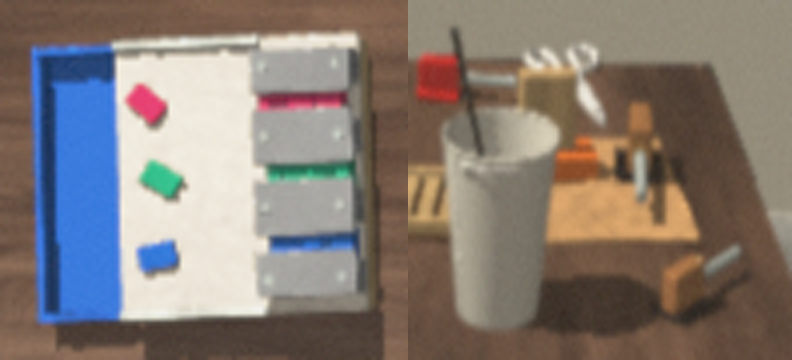

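```bash
cat > h.py <<'E'
import cv2,numpy as np
from scipy.spatial.transform import Rotation as R
from cell import monitor,get_image,get_calibration
def view(n):
    "image (BGR), K, camera-to-world"
    c=get_calibration(n)
    if n=="wrist":
        s=monitor.sense();T=np.eye(4);T[:3,:3]=R.from_rotvec(s["tool_rot"]).as_matrix();T[:3,3]=s["tool_pos"]
        E=T@np.array(c["T_tool_cam"])
    else: E=np.array(c["extrinsics"])
    return get_image(n)[:,:,::-1].copy(),np.array(c["K"]),E
def cast(p,z,K,E):
    p=np.atleast_2d(p).astype(float);d=np.c_[p,np.ones(len(p))]@np.linalg.inv(K).T@E[:3,:3].T
    return E[:3,3]+d*((z-E[2,3])/d[:,2])[:,None]
def proj(P,K,E):
    q=(np.atleast_2d(P)-E[:3,3])@E[:3,:3]@K.T;return q[:,:2]/q[:,2:]
def mask(im,lo,hi):return cv2.inRange(cv2.cvtColor(im,cv2.COLOR_BGR2HSV),lo,hi)
def blobs(m,amin=20):
    cs,_=cv2.findContours(m,cv2.RETR_EXTERNAL,cv2.CHAIN_APPROX_NONE)
    return sorted([c[:,0] for c in cs if cv2.contourArea(c)>amin],key=lambda c:-cv2.contourArea(c))
def rect(c,z,K,E):
    "minAreaRect of a contour cast on plane z: centre, size (long, short), yaw deg of the long side in (-90,90]"
    w=cast(c,z,K,E)[:,:2].astype(np.float32);(x,y),(a,b),t=cv2.minAreaRect(w)
    if a<b:a,b,t=b,a,t+90
    return np.round([x,y,a,b,(t+89.99)%180-89.99],1)
def turn(pos_yaw):
    pass
E
python3 - <<'E'
from h import *
im=cv2.imread("pics/top0.png");c=get_calibration("top");K=np.array(c["K"]);E=np.array(c["extrinsics"])
def roi(m,x0,y0,x1,y1):
    o=np.zeros_like(m);o[y0:y1,x0:x1]=m[y0:y1,x0:x1];return o
st=(150,162,250,248);mt=(355,145,445,275)
f=lambda n,lo,hi,r,z,k=1,a=10:[print(n,rect(b,z,K,E)) for b in blobs(roi(mask(im,lo,hi),*r),a)[:k]]
f("crimson",(165,130,80),(179,255,255),st,48,3)
f("green",(65,100,60),(90,255,255),st,48,3)
f("blue",(100,120,60),(120,255,255),st,30,4)
f("bluechip",(100,120,60),(120,255,255),(180,160,200,248),48,4)
f("white+",(0,0,165),(179,60,255),st,40,2)
f("orange",(5,200,170),(16,255,255),mt,22,3)
g=mask(im,(0,0,90),(179,40,185));g=cv2.morphologyEx(roi(g,*st),cv2.MORPH_OPEN,np.ones((3,3)))
pts=np.vstack(blobs(g,60)); print("grey",len(blobs(g,60)),rect(pts,76,K,E))
for b in blobs(g,60): print("  ",rect(b,76,K,E))
f("rack/mat",(12,90,120),(25,200,255),mt,15,4,100)
hd=mask(im,(5,110,90),(14,210,230));f("handle",(5,110,90),(13,210,230),mt,48,4)
for p in [(389,206),(410,211)]:print(cv2.cvtColor(im,cv2.COLOR_BGR2HSV)[p[1],p[0]])
for u,v in [(371,150),(405,154),(365,200),(399,203),(366,215),(434,211),(369,268),(438,264)]:
    print(u,v,np.round(cast((u,v),18 if v<205 else 3,K,E)[0]))
E
```

```text
crimson [612.1 331.   26.6  17.5  45.9]
crimson [614.4 211.3  62.1   6.2 -89.6]
green [553.3 318.9  27.7  17.9  57.1]
green [560.6 204.2  62.5   8.5 -85.2]
blue [549.8 392.7 215.1  64.6   2.8]
blue [505.7 204.5  63.    9.  -86.2]
blue [492.8 327.   25.2  18.7 -88.8]
bluechip [493.1 320.8  24.8  18.5 -88.8]
white+ [558.2 260.9 218.6 191.4   2.8]
grey 3 [552.5 197.5 197.7  81.1   3.2]
   [608.2 201.1  85.8  80.8   4.2]
   [476.3 192.9  78.8  42.1 -89.5]
   [532.  199.9  72.9  39.2 -89.6]
rack/mat [ 5.537e+02 -3.403e+02  3.886e+02  2.810e+02  2.000e-01]
handle [ 504.6 -363.7  109.4   50.4    6.4]
[12 95 97]
[ 15 198 245]
371 150 [ 731. -250.   18.]
405 154 [ 719. -357.   18.]
365 200 [ 572. -231.   18.]
399 203 [ 564. -338.   18.]
366 215 [ 525. -236.    3.]
434 211 [ 540. -452.    3.]
369 268 [ 358. -246.    3.]
438 264 [ 372. -463.    3.]
```

Request:
step_arm(twist=[[0,0,0.084],[0,0,0.168],[0,0,0.252],[0,0,0.336],[0,0,0.42]], linear=[[2,-2.8,1.4],[4,-5.6,2.8],[6,-8.4,4.2],[8,-11.2,5.6],[10,-14,7]], gripper=[8,8,8,8,8])

```text
clock: 0.52
tool_pos: [351.6, 430.7, 301.3]
tool_rot: [0.017, -3.141, 0.001]
wrist_force: [-0.1, -0.1, -0.4]
gripper_width: 79.8
finger_force: 0.0
```

Request:
step_arm(twist=[[0,0,0],[0,0,0],[0,0,0],[0,0,0],[0,0,0]], linear=[[2,-3.4,0],[4,-6.8,0],[6,-10.2,0],[8,-13.6,0],[10,-17,0]], gripper=[8,8,8,8,8])

```text
clock: 0.93
tool_pos: [451.6, 260.4, 300.9]
tool_rot: [0.01, -3.141, 0.0]
wrist_force: [0.9, 0.1, 0.9]
gripper_width: 80.1
finger_force: 0.0
```

Request:
step_arm(twist=[[0,0,0],[0,0,0],[0,0,0],[0,0,0],[0,0,0]], linear=[[0.6,-4,0],[1.2,-8,0],[1.8,-12,0],[2.4,-16,0],[3,-20,0]], gripper=[8,8,8,8,8])

```text
clock: 1.35
tool_pos: [480.9, 60.4, 300.9]
tool_rot: [0.01, -3.141, -0.0]
wrist_force: [0.1, -0.0, -1.5]
gripper_width: 80.2
finger_force: 0.0
```

Request:
step_arm(twist=[[0,0,0],[0,0,0],[0,0,0],[0,0,0],[0,0,0]], linear=[[0,-4,0],[0,-8,0],[0,-12,0],[0,-16,0],[0,-20,0]], gripper=[8,8,8,8,8])

```text
clock: 1.77
tool_pos: [480.6, -139.6, 300.9]
tool_rot: [0.009, -3.141, -0.0]
wrist_force: [0.5, -0.6, 0.1]
gripper_width: 79.7
finger_force: 0.0
```

Request:
step_arm(twist=[[0,0,0],[0,0,0],[0,0,0],[0,0,0],[0,0,0]], linear=[[0,-4,0],[0,-8,0],[0,-12,0],[0,-16,0],[0,-20,0]], gripper=[8,8,8,8,8])

```text
clock: 2.18
tool_pos: [480.6, -339.7, 300.7]
tool_rot: [0.009, -3.141, -0.001]
wrist_force: [1.4, 0.2, 0.2]
gripper_width: 79.8
finger_force: 0.0
```

Request:
step_arm(twist=[[0,0,0],[0,0,0],[0,0,0],[0,0,0],[0,0,0]], linear=[[0,-2,0],[0,-4,0],[0,-5,0],[0,-5,0],[0,-5,0]], gripper=[8,8,8,8,8])

```text
clock: 2.6
tool_pos: [481.2, -387.3, 300.7]
tool_rot: [0.009, -3.141, -0.002]
wrist_force: [-0.3, -0.1, -0.5]
gripper_width: 80.0
finger_force: 0.0
```

```bash
python3 - <<'E'
from h import *
im,K,E=view("wrist");cv2.imwrite("pics/w1.png",im);np.savez("pics/w1.npz",K=K,E=E)
E
```

```text
(no output)
```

View pics/w1.png

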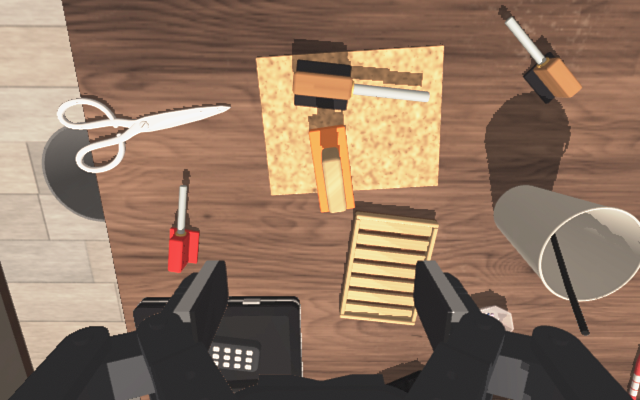

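```bash
python3 - <<'E'
from h import *
im=cv2.imread("pics/w1.png");d=np.load("pics/w1.npz");K,E=d["K"],d["E"]
hsv=cv2.cvtColor(im,cv2.COLOR_BGR2HSV)
for p in [(316,165),(340,180),(325,85),(345,88),(390,94),(300,150),(400,275),(345,320),(328,137)]:print(p,hsv[p[1],p[0]])
a=cv2.resize(im[110:225,290:370],None,fx=5,fy=5,interpolation=cv2.INTER_NEAREST)
b=cv2.resize(im[30:120,280:440],(720,405),interpolation=cv2.INTER_NEAREST)
a=cv2.resize(a,(400,575))
cv2.imwrite("pics/w1a.png",a);cv2.imwrite("pics/w1b.png",b)
for n,z,ps in [("mat",3,[(257,57),(444,46),(438,186),(271,195)]),("rack",18,[(357,211),(438,222),(415,324),(340,318)])]:
    w=cast(ps,z,K,E)[:,:2];print(n,np.round(w).tolist(),w.mean(0).round(1),[round(float(np.linalg.norm(w[i]-w[i-1])),1) for i in range(4)])
E
```

```text
(316, 165) [ 18 157 247]
(340, 180) [ 24  83 246]
(325, 85) [ 13 142 218]
(345, 88) [ 13 142 217]
(390, 94) [ 23   9 243]
(300, 150) [ 18 109 243]
(400, 275) [ 21  95 244]
(345, 320) [ 11 102 137]
(328, 137) [ 10 182 181]
mat [[372.0, -462.0], [359.0, -244.0], [527.0, -233.0], [541.0, -452.0]] [ 449.7 -347.6] [169.5, 217.8, 169.2, 219.4]
rack [[557.0, -339.0], [572.0, -233.0], [731.0, -248.0], [721.0, -357.0]] [ 645.3 -294.3] [164.8, 107.5, 159.6, 109.2]
```

View pics/w1a.png

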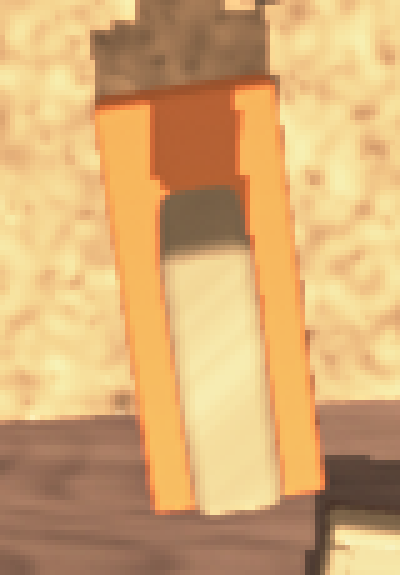

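View pics/w1b.png

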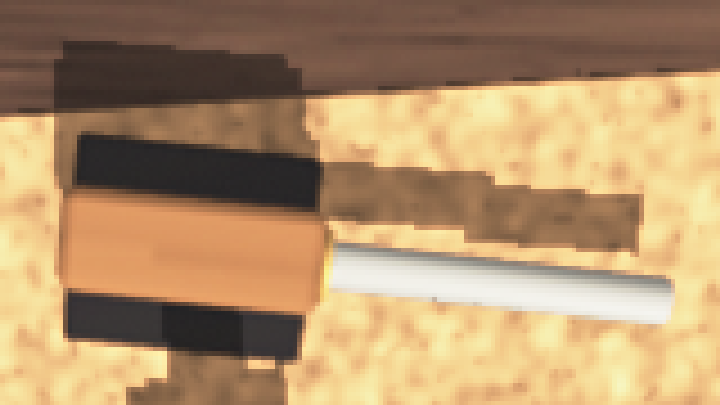

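```bash
python3 - <<'E'
from h import *
d=np.load("pics/w1.npz");K,E=d["K"],d["E"]
def q(n,z,ps,s,o):
    w=cast(np.array(ps)/s+o,z,K,E)[:,:2];print(n,w.round().tolist(),"c",w.mean(0).round(1),[round(float(np.linalg.norm(w[i]-w[i-1])),1) for i in range(4)],
     "ang",[round(float(np.degrees(np.arctan2(*(w[j]-w[i])[::-1]))),1) for i,j in [(0,1),(3,2),(0,3),(1,2)]])
q("foot",25,[(97,108),(277,85),(325,490),(155,512)],5,(290-.5,110-.5))
q("handle",93,[(162,250),(250,243),(280,503),(200,515)],5,(289.5,109.5))
q("drift",51,[(68,190),(328,212),(325,316),(62,292)],4.5,(279.5,29.5))
q("dfoot",11,[(80,133),(320,157),(300,362),(64,340)],4.5,(279.5,29.5))
t=cast(np.array([(672,302),(335,267)])/4.5+(279.5,29.5),27+4,K,E);print(t.round(1))
E
```

```text
foot [[455.0, -401.0], [449.0, -358.0], [550.0, -343.0], [556.0, -386.0]] c [ 502.4 -372.1] [102.8, 42.8, 102.3, 43.5] ang [97.6, 98.2, 8.0, 8.4]
handle [[474.0, -385.0], [473.0, -368.0], [529.0, -360.0], [532.0, -377.0]] c [ 502.  -372.5] [58.0, 17.9, 56.6, 17.2] ang [95.0, 99.4, 8.5, 7.8]
drift [[389.0, -415.0], [394.0, -354.0], [417.0, -353.0], [412.0, -417.0]] c [ 403.2 -384.6] [23.0, 61.3, 23.6, 63.2] ang [85.8, 85.3, -4.5, 0.2]
dfoot [[374.0, -414.0], [380.0, -353.0], [431.0, -356.0], [426.0, -419.0]] c [ 402.6 -385.5] [51.5, 61.8, 51.4, 63.1] ang [85.0, 85.2, -5.5, -4.1]
[[ 414.2 -264.5   31. ]
 [ 406.3 -349.6   31. ]]
```

Request:
step_arm(twist=[[0,0,0.05],[0,0,0.1],[0,0,0.138],[0,0,0.138],[0,0,0.138]], linear=[[1,0.7,-2],[2.1,1.5,-5],[2.1,1.5,-8],[2.1,1.5,-11],[2.1,1.5,-14]], gripper=[7,7,7,7,7])

```text
clock: 3.07
tool_pos: [502.9, -370.9, 160.6]
tool_rot: [-0.23, 3.132, -0.001]
wrist_force: [0.5, 0.0, 0.2]
gripper_width: 69.7
finger_force: 0.0
```

Request:
step_arm(twist=[[0,0,0],[0,0,0],[0,0,0],[0,0,0],[0,0,0]], linear=[[0,0,-3],[0,0,-6],[0,0,-8.5],[0,0,-10.8],[0,0,-10.8]], gripper=[7,7,7,7,7])

```text
clock: 3.48
tool_pos: [499.5, -368.3, 47.6]
tool_rot: [0.228, -3.126, -0.012]
wrist_force: [-1.0, 0.4, -0.4]
gripper_width: 70.2
finger_force: 0.0
```

Request:
step_arm(twist=[[0,0,0],[0,0,0],[0,0,0],[0,0,0],[0,0,0]], linear=[[0,0,0],[0,0,0],[0,0,0],[0,0,0],[0,0,0]], gripper=[1,1,1,1,1], newtons=60)

```text
clock: 3.9
tool_pos: [503.5, -373.7, 55.9]
tool_rot: [-0.226, 3.131, -0.004]
wrist_force: [-1.4, 1.6, 5.8]
gripper_width: 19.7
finger_force: 59.1
```

Request:
step_arm(twist=[[0,0,0],[0,0,0],[0,0,0],[0,0,0],[0,0,0]], linear=[[0,0,0],[0,0,0],[0,0,0],[0,0,0],[0,0,0]], gripper=[1,1,1,1,1])

```text
clock: 4.32
tool_pos: [503.5, -373.8, 55.9]
tool_rot: [-0.226, 3.131, -0.004]
wrist_force: [-1.1, 1.2, 7.1]
gripper_width: 19.4
finger_force: 59.3
```

Request:
step_arm(twist=[[0,0,0],[0,0,0],[0,0,0],[0,0,0],[0,0,0]], linear=[[0,0,2],[0,0,6],[0,0,10],[0,0,14],[0,0,18]], gripper=[1,1,1,1,1])

```text
clock: 4.73
tool_pos: [501.8, -372.4, 234.9]
tool_rot: [0.226, -3.133, -0.001]
wrist_force: [0.6, 0.2, -2.3]
gripper_width: 19.1
finger_force: 58.8
```

Request:
step_arm(twist=[[0,0,-0.02],[0,0,-0.04],[0,0,-0.06],[0,0,-0.08],[0,0,-0.092]], linear=[[-0.5,2,2],[-1,5,4],[-2,8.5,6],[-2,12.3,7],[-2,16.3,7]], gripper=[1,1,1,1,1])

```text
clock: 5.15
tool_pos: [482.6, -209.4, 307.1]
tool_rot: [-0.077, 3.135, -0.005]
wrist_force: [1.4, 0.2, -1.2]
gripper_width: 19.3
finger_force: 59.0
```

Request:
step_arm(twist=[[0,0,0],[0,0,0],[0,0,0],[0,0,0],[0,0,0]], linear=[[0,4,0],[0,8,0],[0,12,0],[0,16,0],[0,20,0]], gripper=[1,1,1,1,1])

```text
clock: 5.57
tool_pos: [481.6, -8.0, 303.3]
tool_rot: [-0.081, 3.14, -0.0]
wrist_force: [1.3, -0.3, -2.7]
gripper_width: 19.0
finger_force: 59.0
```

Request:
step_arm(twist=[[0,0,0],[0,0,0],[0,0,0],[0,0,0],[0,0,0]], linear=[[0,4,0],[0,8,0],[0,12,0],[0,16,0],[0,20,0]], gripper=[1,1,1,1,1])

```text
clock: 5.98
tool_pos: [481.6, 192.1, 303.3]
tool_rot: [-0.082, 3.14, -0.0]
wrist_force: [1.8, -0.7, -1.9]
gripper_width: 19.3
finger_force: 59.0
```

Request:
step_arm(twist=[[0,0,0],[0,0,0],[0,0,0],[0,0,0],[0,0,0]], linear=[[0,3,0],[0,5,0],[0,6,0],[0,6,0],[0,6,0]], gripper=[1,1,1,1,1])

```text
clock: 6.4
tool_pos: [482.2, 249.7, 303.1]
tool_rot: [0.082, -3.14, 0.002]
wrist_force: [-0.6, 0.3, -0.9]
gripper_width: 19.3
finger_force: 59.2
```

```bash
python3 - <<'E'
from h import *
im,K,E=view("wrist");cv2.imwrite("pics/w2.png",im);np.savez("pics/w2.npz",K=K,E=E);print(monitor.sense()["tool_pos"],monitor.sense()["tool_rot"])
E
```

```text
[482.37455898 249.2120946  303.16383751] [ 8.06713989e-02 -3.14034147e+00  1.39086682e-03]
```

View pics/w2.png

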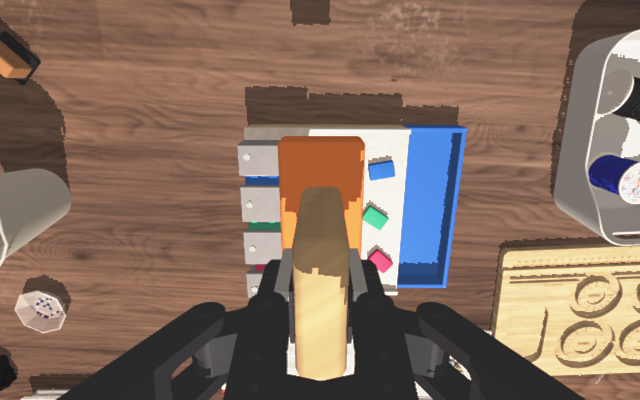

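```bash
python3 - <<'E'
from h import *
im=cv2.imread("pics/w2.png");d=np.load("pics/w2.npz");K,E=d["K"],d["E"]
P=lambda n,z,p:print(n,cast(p,z,K,E)[:,:2].round(1).tolist())
m=mask(im,(100,150,60),(120,255,255));b=[x for x in blobs(m,300) if 390<x[:,0].mean()<470][0]
e=[]
for r in range(140,286,5):
    xs=np.where(m[r,385:480])[0]+385; xs=xs[xs>396]; e.append((xs.min()-.5,r))
w=cast(e,40,K,E)[:,:2];l=cv2.fitLine(w.astype(np.float32),cv2.DIST_HUBER,0,.01,.01).ravel();print("edge y153",l, "yaw",np.degrees(np.arctan2(l[1],l[0])))
print("gutter",rect(b,30,K,E))
P("block corner z76 (-94,-38)",76,[(240,140)])
P("grey left edge",76,[(240,142),(242,190),(245,232),(247,270)])
P("block top front edge",76,[(240,140),(278,143)])
for n,lo,hi in [("blue",(100,120,60),(120,255,255)),("green",(65,100,60),(90,255,255)),("crim",(165,130,60),(179,255,255))]:
    for c in blobs(mask(im,lo,hi),20):
        cx,cy=c.mean(0)
        if 240<cx<282: print(n,"bar",rect(c,66.5,K,E))
        if 355<cx<397: print(n,"chip",rect(c,46,K,E))
E
```

```text
edge y153 [9.9873954e-01 5.0193217e-02 5.5018945e+02 3.5564206e+02] yaw 2.8770683
gutter [549.4 387.6 217.   73.2   3. ]
block corner z76 (-94,-38) [[463.1, 163.8]]
grey left edge [[465.2, 163.7], [518.1, 165.0], [568.3, 167.6], [617.4, 169.3]]
block top front edge [[463.1, 163.8], [464.2, 203.8]]
blue chip [494.3 321.3  28.5  19.2 -76.5]
blue bar [508.3 184.5  35.9   9.3 -87. ]
green chip [554.  319.4  29.5  19.1  58.6]
green bar [563.2 187.8  35.4   8.8 -87. ]
crim chip [612.7 331.6  29.3  20.7  52.4]
crim bar [618.6 183.8  11.3   6.8 -86.9]
```

Request:
step_arm(twist=[[0,0,0],[0,0,0],[0,0,0],[0,0,0],[0,0,0]], linear=[[2,0.9,-2],[4,1.8,-5],[4.9,1.8,-9],[4.9,1.8,-13],[4.9,1.8,-16]], gripper=[1,1,1,1,1])

```text
clock: 6.87
tool_pos: [530.9, 265.8, 139.8]
tool_rot: [0.078, -3.138, 0.002]
wrist_force: [-0.3, -0.2, -2.0]
gripper_width: 19.1
finger_force: 59.2
```

Request:
step_arm(twist=[[0,0,0],[0,0,0],[0,0,0],[0,0,0],[0,0,0]], linear=[[0,0,-1.5],[0,0,-3],[0,0,-4],[0,0,-4.7],[0,0,-4.7]], gripper=[1,1,1,1,1])

```text
clock: 7.28
tool_pos: [530.8, 267.0, 95.0]
tool_rot: [0.08, -3.138, 0.001]
wrist_force: [-0.0, 0.3, -2.3]
gripper_width: 19.2
finger_force: 59.1
```

Request:
step_arm(twist=[[0,0,0],[0,0,0],[0,0,0],[0,0,0],[0,0,0]], linear=[[0,0,0],[0,0,0],[0,0,0],[0,0,0],[0,0,0]], gripper=[1,1,1,1,1])

```text
clock: 7.7
tool_pos: [531.7, 268.5, 97.1]
tool_rot: [-0.082, 3.139, 0.001]
wrist_force: [0.6, -0.4, -2.3]
gripper_width: 19.3
finger_force: 59.1
```

Request:
step_arm(twist=[[0,0,0],[0,0,0],[0,0,0],[0,0,0],[0,0,0]], linear=[[0,0,-0.15],[0,0,-0.3],[0,0,-0.3],[0,0,-0.3],[0,0,-0.3]], gripper=[1,1,1,1,1])

```text
clock: 8.12
tool_pos: [531.2, 268.2, 93.2]
tool_rot: [0.082, -3.14, 0.0]
wrist_force: [0.2, 0.4, -0.7]
gripper_width: 19.5
finger_force: 59.3
```

Request:
step_arm(twist=[[0,0,0],[0,0,0],[0,0,0],[0,0,0],[0,0,0]], linear=[[-0.05,0.9,0],[-0.1,1.8,0],[-0.13,2.6,0],[-0.17,3.4,0],[-0.21,4.2,0]], gripper=[1,1,1,1,1])

```text
clock: 8.53
tool_pos: [529.1, 311.4, 93.3]
tool_rot: [-0.083, 3.14, -0.0]
wrist_force: [0.5, -0.8, -0.7]
gripper_width: 19.3
finger_force: 59.1
```

Request:
step_arm(twist=[[0,0,0],[0,0,0],[0,0,0],[0,0,0],[0,0,0]], linear=[[-0.05,0.9,0],[-0.1,1.8,0],[-0.14,2.7,0],[-0.18,3.6,0],[-0.22,4.4,0]], gripper=[1,1,1,1,1])

```text
clock: 8.95
tool_pos: [526.9, 355.3, 93.3]
tool_rot: [0.082, -3.14, -0.0]
wrist_force: [-0.2, -0.1, -1.4]
gripper_width: 19.6
finger_force: 59.1
```

Request:
step_arm(twist=[[0,0,0],[0,0,0],[0,0,0],[0,0,0],[0,0,0]], linear=[[-0.02,0.3,0],[-0.02,0.4,0],[-0.02,0.4,0],[-0.02,0.4,1],[-0.02,0.4,3]], gripper=[1,1,1,1,1])

```text
clock: 9.37
tool_pos: [524.9, 356.7, 120.6]
tool_rot: [0.081, -3.135, 0.005]
wrist_force: [0.3, -0.6, -2.3]
gripper_width: 19.4
finger_force: 59.0
```

Request:
step_arm(twist=[[0,0,0],[0,0,0],[0,0,0],[0,0,0],[0,0,0]], linear=[[0,0,3],[0,0,6],[0,0,8],[0,0,8],[0,0,8]], gripper=[1,1,1,1,1])

```text
clock: 9.78
tool_pos: [527.8, 358.3, 205.8]
tool_rot: [-0.081, 3.137, 0.003]
wrist_force: [-0.8, 0.5, -1.7]
gripper_width: 18.9
finger_force: 59.2
```

```bash
cat > chips.py <<'E'
from h import *
import sys
o=np.array([559.5,204]);t=np.radians(2.88);M=np.array([[np.cos(t),np.sin(t)],[-np.sin(t),np.cos(t)]])
for cam in sys.argv[1:]:
    im,K,E=view(cam);cv2.imwrite(f"pics/{cam}_{monitor.sense()['clock']:.1f}.png",im)
    for n,lo,hi in [("blue",(100,120,60),(120,255,255)),("green",(65,100,40),(90,255,255)),("crim",(165,130,60),(179,255,255))]:
        for c in blobs(mask(im,lo,hi),12):
            r=rect(c,46,K,E);s=M@(r[:2]-o)
            if abs(s[0])<115 and -50<s[1]<240:print(cam,n,s.round(),r[2:])
E
python3 chips.py top side wrist; python3 -c "from h import *;print(monitor.sense()['tool_pos'])"
```

```text
top blue [ -1. 183.] [212.3  63.4   3. ]
top blue [-54.  -1.] [ 62.2   8.7 -86.2]
top green [1. 1.] [ 62.1   9.3 -89.6]
top green [-12. 171.] [16.7 13.7 18.8]
top crim [ 59. 125.] [26.6 17.5 45.9]
top crim [56.  5.] [ 62.4   7.4 -86.5]
side blue [  3. 227.] [209.   97.3   2. ]
side blue [-60.   7.] [38.  16.9 75.2]
side green [-3.  9.] [36.2 19.9 86.8]
side green [ -3. 228.] [16.2 10.9 13.5]
side crim [ 51. -17.] [94.  20.  89.3]
side crim [ 60. 125.] [29.2 19.2 48.3]
wrist blue [-11. 185.] [190.3  65.5   2.8]
wrist blue [-49.  -8.] [ 78.6  20.9 -79.3]
wrist green [ 9. -8.] [ 79.6  21.  -77.7]
wrist green [-22. 197.] [18.4  6.2  5.2]
wrist crim [68. -1.] [ 81.8  25.9 -71.3]
wrist crim [ 50. 116.] [  7.8   3.4 -23. ]
[525.75771768 357.44527346 200.96184841]
```

Request:
step_arm(twist=[[0,0,0],[0,0,0],[0,0,0],[0,0,0],[0,0,0]], linear=[[2.5,-2.8,0],[5,-5.7,0],[7.5,-8.6,-2],[7.5,-8.6,-5],[7.5,-8.6,-7]], gripper=[1,1,1,1,1])

```text
clock: 10.35
tool_pos: [601.5, 269.5, 128.9]
tool_rot: [0.076, -3.136, 0.002]
wrist_force: [-1.3, 0.3, -2.3]
gripper_width: 19.1
finger_force: 59.3
```

Request:
step_arm(twist=[[0,0,0],[0,0,0],[0,0,0],[0,0,0],[0,0,0]], linear=[[0,0,-1.5],[0,0,-3],[0,0,-4],[0,0,-4],[0,0,-4]], gripper=[1,1,1,1,1])

```text
clock: 10.77
tool_pos: [601.9, 272.9, 93.6]
tool_rot: [-0.083, 3.139, 0.0]
wrist_force: [0.4, -0.1, -2.4]
gripper_width: 20.0
finger_force: 59.6
```

Request:
step_arm(twist=[[0,0,0],[0,0,0],[0,0,0],[0,0,0],[0,0,0]], linear=[[-0.05,0.9,0],[-0.1,1.8,0],[-0.13,2.6,0],[-0.17,3.4,0],[-0.21,4.2,0]], gripper=[1,1,1,1,1])

```text
clock: 11.18
tool_pos: [599.5, 315.5, 93.3]
tool_rot: [-0.083, 3.14, 0.0]
wrist_force: [0.4, -0.5, -1.5]
gripper_width: 19.0
finger_force: 59.4
```

Request:
step_arm(twist=[[0,0,0],[0,0,0],[0,0,0],[0,0,0],[0,0,0]], linear=[[-0.05,0.9,0],[-0.1,1.8,0],[-0.14,2.7,0],[-0.18,3.6,0],[-0.22,4.4,0]], gripper=[1,1,1,1,1])

```text
clock: 11.6
tool_pos: [597.4, 359.3, 93.3]
tool_rot: [0.082, -3.141, -0.0]
wrist_force: [-0.2, 0.1, -1.3]
gripper_width: 19.7
finger_force: 59.4
```

Request:
step_arm(twist=[[0,0,0],[0,0,0],[0,0,0],[0,0,0],[0,0,0]], linear=[[-0.02,0.3,0],[-0.02,0.4,0],[-0.02,0.4,0],[-0.02,0.4,1],[-0.02,0.4,3]], gripper=[1,1,1,1,1])

```text
clock: 12.02
tool_pos: [595.3, 360.8, 120.3]
tool_rot: [0.081, -3.134, 0.005]
wrist_force: [-0.6, -1.3, -1.0]
gripper_width: 19.5
finger_force: 59.5
```

Request:
step_arm(twist=[[0,0,0],[0,0,0],[0,0,0],[0,0,0],[0,0,0]], linear=[[0,0,4],[0,0,8],[0,-3,11],[0,-7,13],[0,-11,13]], gripper=[1,1,1,1,1])

```text
clock: 12.43
tool_pos: [599.6, 254.2, 261.5]
tool_rot: [-0.085, 3.129, 0.005]
wrist_force: [1.1, -0.4, -1.2]
gripper_width: 19.3
finger_force: 59.7
```

```bash
python3 chips.py top side; python3 -c "
from h import *;print(monitor.sense()['tool_pos'])
import glob
t=cv2.imread(sorted(glob.glob('pics/top_*'),key=len)[-1]);s=cv2.imread(sorted(glob.glob('pics/side_*'),key=len)[-1])
cv2.imwrite('pics/v1.png',np.vstack([np.hstack([cv2.resize(t[160:250,148:250],(400,300)),cv2.resize(s[230:330,270:400],(400,300))]),cv2.resize(t[140:280,310:450],(300,300)) if 0 else cv2.copyMakeBorder(cv2.resize(t[140:280,310:450],(300,300)),0,0,0,500,0)]))"
```

```text
top blue [-54.  -1.] [ 62.2   8.7 -86.2]
top green [1. 1.] [ 62.6   8.6 -85.2]
top crim [56.  5.] [ 62.4   7.9 -86.5]
side blue [  3. 226.] [209.5  98.2   2.7]
side blue [-63. -23.] [96.7 20.1 84.4]
side green [ -5. -20.] [95.3 20.1 87.7]
side green [ -2. 228.] [17.2 10.9 13.5]
side crim [ 51. -17.] [94.  20.  89.3]
side crim [ 67. 204.] [ 28.6  25.5 -89.5]
[598.7543478  248.96353308 256.96774476]
```

View pics/v1.png

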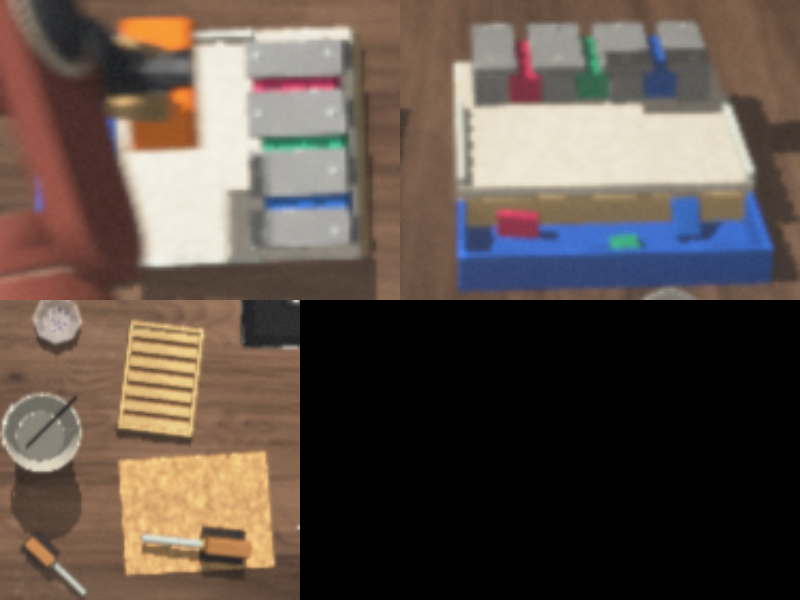

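Request:
step_arm(twist=[[0,0,-0.1],[0,0,-0.2],[0,0,-0.3],[0,0,-0.4],[0,0,-0.5]], linear=[[-2,-2,2],[-4,-5,4],[-6,-8,5],[-8,-11.5,5],[-9.2,-15,5]], gripper=[1,1,1,1,1])

```text
clock: 12.95
tool_pos: [503.9, 103.1, 305.0]
tool_rot: [0.703, 3.06, 0.001]
wrist_force: [0.7, 0.0, -2.4]
gripper_width: 19.0
finger_force: 60.1
```

Request:
step_arm(twist=[[0,0,-0.106],[0,0,-0.212],[0,0,-0.318],[0,0,-0.424],[0,0,-0.53]], linear=[[0,-4,0],[0,-8,0],[0,-12,0],[0,-16,0],[0,-20,0]], gripper=[1,1,1,1,1])

```text
clock: 13.37
tool_pos: [504.6, -97.8, 303.8]
tool_rot: [1.483, 2.769, 0.001]
wrist_force: [1.0, -0.3, -1.3]
gripper_width: 19.3
finger_force: 60.1
```

Request:
step_arm(twist=[[0,0,-0.106],[0,0,-0.212],[0,0,-0.318],[0,0,-0.424],[0,0,-0.53]], linear=[[0,-4,0],[0,-8,0],[0,-12,0],[0,-16,0],[0,-20,0]], gripper=[1,1,1,1,1])

```text
clock: 13.78
tool_pos: [504.7, -297.9, 303.6]
tool_rot: [2.157, 2.284, 0.0]
wrist_force: [0.8, 0.0, -2.0]
gripper_width: 19.3
finger_force: 60.1
```

Request:
step_arm(twist=[[0,0,0],[0,0,0],[0,0,0],[0,0,0],[0,0,0]], linear=[[0,-3,-1],[0,-4.6,-4],[0,-4.6,-8],[0,-4.6,-12],[0,-4.6,-16]], gripper=[1,1,1,1,1])

```text
clock: 14.2
tool_pos: [505.1, -342.7, 142.2]
tool_rot: [2.151, 2.288, 0.0]
wrist_force: [0.1, -0.4, -2.0]
gripper_width: 19.3
finger_force: 60.2
```

Request:
step_arm(twist=[[0,0,0],[0,0,0],[0,0,0],[0,0,0],[0,0,0]], linear=[[0,0,-2],[0,0,-4],[0,0,-5],[0,0,-5],[0,0,-5]], gripper=[1,1,1,1,1])

```text
clock: 14.62
tool_pos: [505.4, -342.1, 93.7]
tool_rot: [2.151, 2.29, -0.0]
wrist_force: [0.1, -0.2, -0.8]
gripper_width: 19.3
finger_force: 59.9
```

```bash
python3 - <<'E'
from h import *
s=monitor.sense();print(s["tool_pos"],s["wrist_force"],s["joints"].round(2))
M=R.from_rotvec(s["tool_rot"]).as_matrix();print(M.round(3))
im,K,E=view("top");cv2.imwrite("pics/t3.png",im)
im,K,E=view("side");cv2.imwrite("pics/s3.png",im)
E
```

```text
[ 505.40751248 -342.14922464   93.69612291] [ 0.06933006 -0.17109144 -0.76895194] [-0.72  0.14  1.76 -0.    1.24 -0.78]
[[-0.063  0.998  0.   ]
 [ 0.998  0.063 -0.   ]
 [-0.     0.    -1.   ]]
```

Request:
step_arm(twist=[[0,0,0],[0,0,0],[0,0,0],[0,0,0],[0,0,0]], linear=[[0,0,-1.5],[0,0,-2.8],[0,0,-3.3],[0,0,-3.6],[0,0,-3.6]], gripper=[1,1,1,1,1])

```text
clock: 15.13
tool_pos: [504.9, -341.7, 56.5]
tool_rot: [-2.149, -2.289, 0.0]
wrist_force: [0.8, 0.2, -0.9]
gripper_width: 19.4
finger_force: 60.1
```

Request:
step_arm(twist=[[0,0,0],[0,0,0],[0,0,0],[0,0,0],[0,0,0]], linear=[[0,0,-0.05],[0,0,-0.1],[0,0,-0.1],[0,0,-0.1],[0,0,-0.1]], gripper=[1,1,1,1,1])

```text
clock: 15.55
tool_pos: [505.5, -342.2, 56.6]
tool_rot: [2.15, 2.29, 0.0]
wrist_force: [0.5, -0.3, -1.4]
gripper_width: 19.0
finger_force: 60.1
```

Request:
step_arm(twist=[[0,0,0],[0,0,0],[0,0,0],[0,0,0],[0,0,0]], linear=[[0,0,-0.1],[0,0,-0.1],[0,0,-0.1],[0,0,-0.1],[0,0,-0.1]], gripper=[1,1,3,5,5])

```text
clock: 15.97
tool_pos: [505.4, -342.1, 55.4]
tool_rot: [2.15, 2.29, 0.0]
wrist_force: [-0.0, 0.3, 0.1]
gripper_width: 50.3
finger_force: 0.0
```

Request:
step_arm(twist=[[0,0,0],[0,0,0],[0,0,0],[0,0,0],[0,0,0]], linear=[[0,0,0],[0,0,2],[0,0,5],[0,0,9],[0,0,13]], gripper=[5,5,5,5,5])

```text
clock: 16.38
tool_pos: [504.5, -341.3, 185.3]
tool_rot: [-2.148, -2.288, 0.0]
wrist_force: [0.7, 0.7, 0.6]
gripper_width: 49.9
finger_force: 0.0
```

Request:
step_arm(twist=[[0,0,0],[0,0,0],[0,0,0],[0,0,0],[0,0,0]], linear=[[-2,-1,2],[-5,-2,4],[-8,-3,5],[-10.2,-3.6,5],[-10.2,-3.6,5]], gripper=[5,5,5,5,5])

```text
clock: 16.8
tool_pos: [400.8, -379.5, 236.8]
tool_rot: [2.153, 2.285, -0.003]
wrist_force: [1.0, 0.8, -1.2]
gripper_width: 49.7
finger_force: 0.0
```

Request:
step_arm(twist=[[0,0,0],[0,0,0],[0,0,0],[0,0,0],[0,0,0]], linear=[[0,0,0],[0,0,0],[0,0,0],[0,0,0],[0,0,0]], gripper=[5,5,5,5,5])

```text
clock: 17.22
tool_pos: [403.9, -377.6, 234.7]
tool_rot: [-2.148, -2.291, -0.0]
wrist_force: [-0.1, 0.3, 0.4]
gripper_width: 49.7
finger_force: 0.0
```

```bash
python3 - <<'E'
from h import *
im,K,E=view("wrist");cv2.imwrite("pics/w4.png",im);np.savez("pics/w4.npz",K=K,E=E);print(monitor.sense()["tool_pos"])
E
```

```text
[ 403.83101617 -377.64989744  234.80973633]
```

View pics/w4.png

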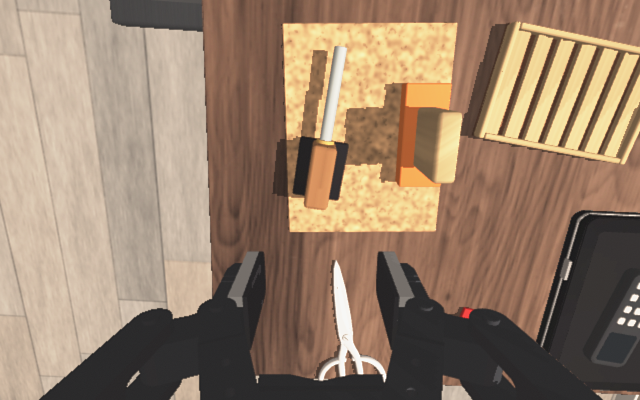

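```bash
python3 - <<'E'
from h import *
im=cv2.imread("pics/w4.png");d=np.load("pics/w4.npz");K,E=d["K"],d["E"]
m=mask(im,(7,110,120),(15,185,255));m[:,:295]=0;m[:,345:]=0;m[:130]=0;m[215:]=0
for c in blobs(cv2.morphologyEx(m,cv2.MORPH_OPEN,np.ones((3,3))),100)[:2]:print("handle",rect(c,51,K,E),c.min(0),c.max(0))
m=mask(im,(0,0,200),(179,60,255));m[:,:310]=0;m[:,355:]=0;m[150:]=0;m[:35]=0
for c in blobs(m,100)[:1]:print("rod",rect(c,32,K,E))
m=mask(im,(0,0,0),(179,255,60));m[:,:280]=0;m[:,352:]=0;m[:130]=0;m[215:]=0
b=np.vstack(blobs(m,40));print("foot",rect(b,11,K,E))
E
```

```text
handle [ 402.9 -383.8   65.7   23.8   84.3] [304 144] [336 209]
rod [ 411.7 -307.8   86.5    8.2   84.4]
foot [ 3.949e+02 -3.841e+02  7.010e+01  6.570e+01 -1.000e-01]
```

Request:
step_arm(twist=[[0,0,-0.08],[0,0,-0.157],[0,0,-0.157],[0,0,-0.157],[0,0,-0.157]], linear=[[-0.1,-0.4,-2],[-0.1,-0.4,-5],[-0.1,-0.4,-9],[-0.1,-0.4,-12],[-0.1,-0.4,-15]], gripper=[4,4,4,4,4])

```text
clock: 17.68
tool_pos: [402.3, -381.4, 83.3]
tool_rot: [-2.322, -2.115, -0.0]
wrist_force: [1.0, -0.7, 0.1]
gripper_width: 39.9
finger_force: 0.0
```

Request:
step_arm(twist=[[0,0,0],[0,0,0],[0,0,0],[0,0,0],[0,0,0]], linear=[[0,0,-2],[0,0,-4],[0,0,-5.6],[0,0,-6.3],[0,0,-6.3]], gripper=[4,4,4,4,4])

```text
clock: 18.1
tool_pos: [401.5, -380.5, 20.0]
tool_rot: [-2.32, -2.112, -0.0]
wrist_force: [-0.4, -0.2, -0.3]
gripper_width: 40.0
finger_force: 0.0
```

Request:
step_arm(twist=[[0,0,0],[0,0,0],[0,0,0],[0,0,0],[0,0,0]], linear=[[0,0,0],[0,0,0],[0,0,0],[0,0,0],[0,0,0]], gripper=[4,1.5,1.5,1.5,1.5], newtons=80)

```text
clock: 18.52
tool_pos: [403.3, -383.1, 24.1]
tool_rot: [2.321, 2.112, -0.0]
wrist_force: [0.4, -0.2, 3.8]
gripper_width: 22.6
finger_force: 79.3
```

Request:
step_arm(twist=[[0,0,0],[0,0,0],[0,0,0],[0,0,0],[0,0,0]], linear=[[0,0,0],[0,0,0],[0,0,0],[0,0,0],[0,0,0]], gripper=[1.5,1.5,1.5,1.5,1.5])

```text
clock: 18.93
tool_pos: [403.3, -383.1, 24.1]
tool_rot: [2.321, 2.112, -0.0]
wrist_force: [-0.2, 0.7, 6.1]
gripper_width: 22.6
finger_force: 79.4
```

Request:
step_arm(twist=[[0,0,0],[0,0,0],[0,0,0],[0,0,0],[0,0,0]], linear=[[0,0,2],[0,0,6],[0,0,10],[0,0,14],[0,0,18]], gripper=[1.5,1.5,1.5,1.5,1.5])

```text
clock: 19.35
tool_pos: [401.6, -381.3, 203.2]
tool_rot: [-2.322, -2.113, 0.0]
wrist_force: [0.4, -0.7, -2.1]
gripper_width: 23.1
finger_force: 78.9
```

Request:
step_arm(twist=[[0,0,0.03],[0,0,0.06],[0,0,0.09],[0,0,0.12],[0,0,0.1445]], linear=[[0.5,2,3],[1.5,5,5],[3,8,7],[4.5,11.5,7],[6,15,7]], gripper=[1.5,1.5,1.5,1.5,1.5])

```text
clock: 19.77
tool_pos: [462.8, -231.1, 274.0]
tool_rot: [2.162, 2.275, 0.001]
wrist_force: [0.4, 0.0, -0.8]
gripper_width: 22.7
finger_force: 79.0
```

Request:
step_arm(twist=[[0,0,0],[0,0,0],[0,0,0],[0,0,0],[0,0,0]], linear=[[1,4,0],[2,8,0],[3,12,0],[4,16,0],[5.2,20,0]], gripper=[1.5,1.5,1.5,1.5,1.5])

```text
clock: 20.18
tool_pos: [513.6, -30.1, 271.5]
tool_rot: [-2.164, -2.276, 0.001]
wrist_force: [0.3, -0.9, -2.6]
gripper_width: 22.8
finger_force: 79.0
```

Request:
step_arm(twist=[[0,0,0],[0,0,0],[0,0,0],[0,0,0],[0,0,0]], linear=[[0,3,0],[0,4.5,-2],[0,5,-6],[0,5,-9],[0,5,-12]], gripper=[1.5,1.5,1.5,1.5,1.5])

```text
clock: 20.6
tool_pos: [513.1, 18.8, 149.9]
tool_rot: [-2.162, -2.278, 0.002]
wrist_force: [0.9, -0.4, -2.2]
gripper_width: 22.9
finger_force: 79.0
```

Request:
step_arm(twist=[[0,0,0],[0,0,0],[0,0,0],[0,0,0],[0,0,0]], linear=[[0,0,0],[0,0,0],[0,0,0],[0,0,0],[0,0,0]], gripper=[1.5,1.5,1.5,1.5,1.5])

```text
clock: 21.02
tool_pos: [515.9, 17.5, 155.1]
tool_rot: [2.162, 2.274, 0.004]
wrist_force: [0.4, 0.8, -1.5]
gripper_width: 23.0
finger_force: 78.9
```

```bash
python3 - <<'E'
from h import *
im,K,E=view("wrist");cv2.imwrite("pics/w5.png",im);np.savez("pics/w5.npz",K=K,E=E);s=monitor.sense();print(s["tool_pos"],R.from_rotvec(s["tool_rot"]).as_matrix().round(3))
E
```

```text
[515.65671624  17.57254633 154.68056571] [[-0.05   0.999  0.004]
 [ 0.999  0.05  -0.   ]
 [-0.001  0.004 -1.   ]]
```

View pics/w5.png

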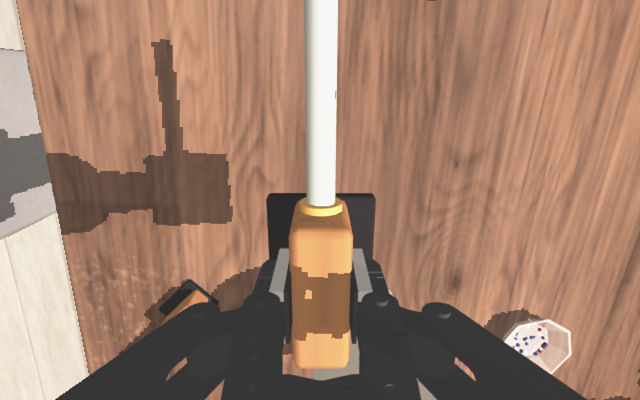

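Request:
step_arm(twist=[[0,0,0],[0,0,0],[0,0,0],[0,0,0],[0,0,0]], linear=[[0,0,-3],[0,0,-6],[0,0,-8.5],[0,0,-10.1],[0,0,-10.1]], gripper=[1.5,1.5,1.5,1.5,1.5])

```text
clock: 21.48
tool_pos: [511.6, 18.0, 47.9]
tool_rot: [-2.161, -2.273, 0.006]
wrist_force: [-0.4, -0.0, -1.8]
gripper_width: 22.5
finger_force: 79.0
```

Request:
step_arm(twist=[[0,0,0],[0,0,0],[0,0,0],[0,0,0],[0,0,0]], linear=[[0,0.3,0],[0,0.6,0],[0,0.9,0],[0,0.9,0],[0,0.9,0]], gripper=[1.5,1.5,1.5,1.5,1.5])

```text
clock: 21.9
tool_pos: [515.3, 27.1, 52.7]
tool_rot: [2.163, 2.276, 0.002]
wrist_force: [-0.4, 0.2, -1.0]
gripper_width: 22.7
finger_force: 79.0
```

```bash
python3 - <<'E'
from h import *
s=monitor.sense();print(s["tool_pos"])
a=view("wrist");b=view("side");c=view("top")
ey=np.array([-.0502,.9987,0]);tip=s["tool_pos"]+ey*121+[0,0,2.9]
for n,v in [("wrist",a),("side",b),("top",c)]:
    p=proj(tip,v[1],v[2])[0].round().astype(int);print(n,p)
cv2.imwrite("pics/v6.png",np.vstack([cv2.resize(a[0][0:160,200:440],(600,400)),np.hstack([cv2.resize(b[0][200:280,270:390],(300,200)),cv2.resize(c[0][170:250,190:310],(300,200))])]))
E
```

```text
[515.27974673  27.08681308  52.68399175]
wrist [322 -44]
side [349 242]
top [242 219]
```

View pics/v6.png

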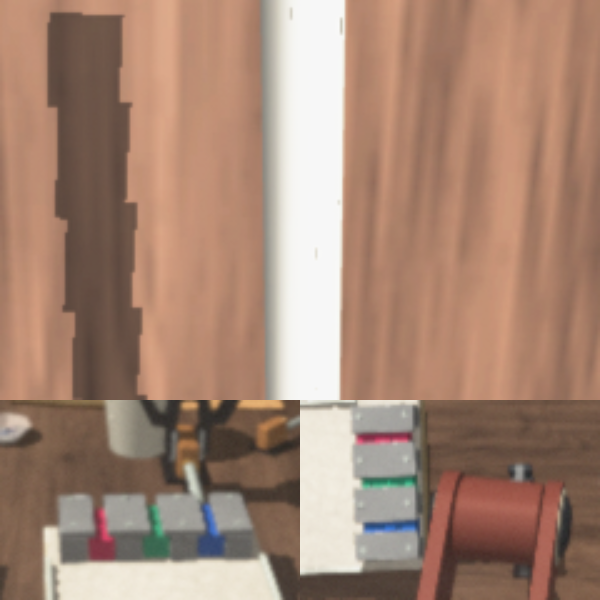

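Request:
step_arm(twist=[[0,0,0],[0,0,0],[0,0,0],[0,0,0],[0,0,0]], linear=[[-0.02,0.5,0],[-0.05,1,0],[-0.07,1.5,0],[-0.1,2,0],[-0.12,2.5,0]], gripper=[1.5,1.5,1.5,1.5,1.5])

```text
clock: 22.47
tool_pos: [513.3, 50.9, 51.5]
tool_rot: [2.161, 2.276, -0.004]
wrist_force: [0.2, -7.8, 0.0]
gripper_width: 22.7
finger_force: 79.3
```

Request:
step_arm(twist=[[0,0,0],[0,0,0],[0,0,0],[0,0,0],[0,0,0]], linear=[[-0.03,0.6,0],[-0.06,1.2,0],[-0.09,1.8,0],[-0.12,2.4,0],[-0.15,3,0]], gripper=[1.5,1.5,1.5,1.5,1.5])

```text
clock: 22.88
tool_pos: [511.8, 81.3, 51.5]
tool_rot: [2.163, 2.276, -0.003]
wrist_force: [0.7, -0.2, -2.3]
gripper_width: 22.8
finger_force: 79.1
```

```bash
cat > bars.py <<'E'
from h import *
o=np.array([559.5,204]);t=np.radians(2.88);M=np.array([[np.cos(t),np.sin(t)],[-np.sin(t),np.cos(t)]])
for cam in ["top","side"]:
    im,K,E=view(cam);cv2.imwrite(f"pics/{cam}_{monitor.sense()['clock']:.1f}.png",im)
    for n,lo,hi in [("blue",(100,120,60),(120,255,255)),("green",(65,100,40),(90,255,255)),("crim",(165,130,60),(179,255,255))]:
        for c in blobs(mask(im,lo,hi),12):
            w=(cast(c,65,K,E)[:,:2]-o)@M.T
            if abs(w.mean(0)[0])<115 and -60<w.mean(0)[1]<170:print(cam,n,w.min(0).round(),w.max(0).round())
E
python3 bars.py
```

```text
top blue [-67.  22.] [-45.  59.]
top green [-22. 156.] [ -6. 183.]
top crim [ 50. -30.] [58. 31.]
side blue [-68.   2.] [-39.  94.]
side green [-10. -32.] [12. 60.]
side crim [ 44. -28.] [65. 63.]
```

Request:
step_arm(twist=[[0,0,0],[0,0,0],[0,0,0],[0,0,0],[0,0,0]], linear=[[-0.03,0.5,0],[-0.06,1.1,0],[-0.09,1.7,0],[-0.12,2.3,0],[-0.14,2.8,0]], gripper=[1.5,1.5,1.5,1.5,1.5])

```text
clock: 23.4
tool_pos: [510.1, 110.7, 51.2]
tool_rot: [-2.164, -2.277, -0.0]
wrist_force: [-0.3, -0.6, -1.7]
gripper_width: 22.7
finger_force: 79.1
```

Request:
step_arm(twist=[[0,0,0],[0,0,0],[0,0,0],[0,0,0],[0,0,0]], linear=[[-0.02,0.5,0],[-0.05,1,0],[-0.07,1.4,0],[-0.09,1.7,0],[-0.09,1.7,0]], gripper=[1.5,1.5,1.5,1.5,1.5])

```text
clock: 23.82
tool_pos: [509.2, 127.5, 51.2]
tool_rot: [-2.164, -2.277, -0.0]
wrist_force: [0.3, 0.5, -1.3]
gripper_width: 23.1
finger_force: 79.1
```

```bash
python3 bars.py
```

```text
top blue [-68.  83.] [-46. 108.]
top green [-22. 156.] [ -4. 183.]
top green [ -4. -35.] [ 4. 27.]
top crim [ 50. -30.] [58. 31.]
side blue [-68.  47.] [-40. 138.]
side green [ -9. -32.] [12. 60.]
side crim [ 44. -28.] [65. 63.]
```

Request:
step_arm(twist=[[0,0,0],[0,0,0],[0,0,0],[0,0,0],[0,0,0]], linear=[[-0.02,0.3,0],[-0.02,0.3,0],[0.03,-0.6,0],[0.13,-2.6,0],[0.23,-4.7,0]], gripper=[1.5,1.5,1.5,1.5,1.5])

```text
clock: 24.33
tool_pos: [511.5, 79.2, 51.3]
tool_rot: [2.163, 2.278, -0.0]
wrist_force: [0.9, -0.1, -1.3]
gripper_width: 22.7
finger_force: 79.1
```

Request:
step_arm(twist=[[0,0,0],[0,0,0],[0,0,0],[0,0,0],[0,0,0]], linear=[[0.1,-2,0],[0.2,-4,0],[0.28,-5.6,0],[0.28,-5.6,0],[0.28,-5.6,0]], gripper=[1.5,1.5,1.5,1.5,1.5])

```text
clock: 24.75
tool_pos: [514.4, 22.9, 51.3]
tool_rot: [-2.167, -2.274, -0.0]
wrist_force: [-0.2, 0.4, -1.5]
gripper_width: 23.0
finger_force: 79.1
```

Request:
step_arm(twist=[[0,0,0],[0,0,0],[0,0,0],[0,0,0],[0,0,0]], linear=[[1.5,0,0],[3,0.1,0],[4.5,0.2,0],[5.4,0.27,0],[5.4,0.27,0]], gripper=[1.5,1.5,1.5,1.5,1.5])

```text
clock: 25.17
tool_pos: [569.9, 27.2, 51.6]
tool_rot: [2.163, 2.277, 0.002]
wrist_force: [-0.0, 0.2, -1.6]
gripper_width: 22.7
finger_force: 79.2
```

Request:
step_arm(twist=[[0,0,0],[0,0,0],[0,0,0],[0,0,0],[0,0,0]], linear=[[0,0,0],[0,0,0],[0,0,0],[0,0,0],[0,0,0]], gripper=[1.5,1.5,1.5,1.5,1.5])

```text
clock: 25.58
tool_pos: [567.9, 26.6, 51.2]
tool_rot: [-2.165, -2.277, 0.0]
wrist_force: [-0.6, 0.2, -1.8]
gripper_width: 22.4
finger_force: 79.2
```

```bash
cat >> h.py <<'E'
def stn(p,o=(559.5,204),t=np.radians(2.88)):
    d=np.array(p[:2])-o;return np.round([d[0]*np.cos(t)+d[1]*np.sin(t),-d[0]*np.sin(t)+d[1]*np.cos(t)],1)
E
python3 bars.py;python3 -c "
from h import *;s=monitor.sense();print(s['tool_pos'],stn(s['tool_pos']),R.from_rotvec(s['tool_rot']).as_matrix().round(3)[:,0])"
```

```text
top blue [-67.  47.] [-44. 108.]
top green [-22. 156.] [ -6. 183.]
top green [ -4. -38.] [ 4. 27.]
top crim [ 51. -30.] [58. 31.]
side blue [-68.  47.] [-39. 142.]
side green [-10. -37.] [12. 60.]
side crim [ 44. -28.] [64. 63.]
[568.09878489  26.55937987  51.25862548] [  -0.3 -177.6] [-0.05   0.999  0.   ]
```

Request:
step_arm(twist=[[0,0,0],[0,0,0],[0,0,0],[0,0,0],[0,0,0]], linear=[[-0.02,0.5,0],[-0.05,1,0],[-0.07,1.5,0],[-0.1,2,0],[-0.12,2.5,0]], gripper=[1.5,1.5,1.5,1.5,1.5])

```text
clock: 26.1
tool_pos: [567.2, 51.3, 51.3]
tool_rot: [2.162, 2.277, -0.003]
wrist_force: [0.0, -8.8, 0.4]
gripper_width: 22.6
finger_force: 79.3
```

Request:
step_arm(twist=[[0,0,0],[0,0,0],[0,0,0],[0,0,0],[0,0,0]], linear=[[-0.03,0.6,0],[-0.06,1.2,0],[-0.09,1.8,0],[-0.12,2.4,0],[-0.15,3,0]], gripper=[1.5,1.5,1.5,1.5,1.5])

```text
clock: 26.52
tool_pos: [565.9, 80.1, 51.6]
tool_rot: [2.161, 2.275, -0.005]
wrist_force: [-1.3, -7.4, -1.1]
gripper_width: 22.6
finger_force: 79.3
```

Request:
step_arm(twist=[[0,0,0],[0,0,0],[0,0,0],[0,0,0],[0,0,0]], linear=[[-0.03,0.6,0],[-0.06,1.2,0],[-0.09,1.8,0],[-0.12,2.4,0],[-0.15,3,0]], gripper=[1.5,1.5,1.5,1.5,1.5])

```text
clock: 26.93
tool_pos: [564.2, 112.4, 51.3]
tool_rot: [2.164, 2.277, 0.0]
wrist_force: [0.4, -0.8, -1.0]
gripper_width: 22.8
finger_force: 79.1
```

Request:
step_arm(twist=[[0,0,0],[0,0,0],[0,0,0],[0,0,0],[0,0,0]], linear=[[-0.02,0.5,0],[-0.05,1,0],[-0.07,1.5,0],[-0.1,1.9,0],[-0.1,1.9,0]], gripper=[1.5,1.5,1.5,1.5,1.5])

```text
clock: 27.35
tool_pos: [562.9, 131.5, 51.1]
tool_rot: [-2.163, -2.277, -0.0]
wrist_force: [0.2, -0.1, -2.4]
gripper_width: 22.6
finger_force: 79.1
```

```bash
python3 bars.py;python3 -c "
from h import *;s=monitor.sense();print(s['tool_pos'],stn(s['tool_pos']))"
```

```text
top blue [-67.  89.] [-46. 108.]
top green [-13.  85.] [  9. 110.]
top green [-22. 156.] [ -4. 183.]
side blue [-68.  47.] [-39. 142.]
side green [-14.  45.] [ 12. 140.]
side crim [ 44. -28.] [64. 63.]
[562.97094653 130.79721325  51.08019773] [ -0.2 -73.3]
```

Good. Retract and shift to bore 2.

Request:
step_arm(twist=[[0,0,0],[0,0,0],[0,0,0],[0,0,0],[0,0,0]], linear=[[0.05,-1,0],[0.13,-2.6,0],[0.2,-4.2,0],[0.28,-5.6,0],[0.35,-7,0]], gripper=[1.5,1.5,1.5,1.5,1.5])

```text
clock: 27.87
tool_pos: [566.6, 59.0, 51.2]
tool_rot: [-2.165, -2.276, 0.0]
wrist_force: [-0.1, -1.0, -2.1]
gripper_width: 22.8
finger_force: 79.1
```

Request:
step_arm(twist=[[0,0,0],[0,0,0],[0,0,0],[0,0,0],[0,0,0]], linear=[[0.07,-1.5,0],[0.15,-3,0],[0.17,-3.4,0],[0.17,-3.4,0],[0.17,-3.4,0]], gripper=[1.5,1.5,1.5,1.5,1.5])

```text
clock: 28.28
tool_pos: [568.3, 26.4, 51.2]
tool_rot: [-2.165, -2.276, -0.0]
wrist_force: [0.3, 0.3, -1.7]
gripper_width: 22.2
finger_force: 79.1
```

Request:
step_arm(twist=[[0,0,0],[0,0,0],[0,0,0],[0,0,0],[0,0,0]], linear=[[1.5,0,0],[3,0.1,0],[4.5,0.2,0],[5.4,0.27,0],[5.4,0.27,0]], gripper=[1.5,1.5,1.5,1.5,1.5])

```text
clock: 28.7
tool_pos: [623.9, 30.0, 51.6]
tool_rot: [2.163, 2.277, 0.002]
wrist_force: [-0.1, 0.3, -1.0]
gripper_width: 22.7
finger_force: 79.2
```

Request:
step_arm(twist=[[0,0,0],[0,0,0],[0,0,0],[0,0,0],[0,0,0]], linear=[[0,0,0],[0,0,0],[0,0,0],[0,0,0],[0,0,0]], gripper=[1.5,1.5,1.5,1.5,1.5])

```text
clock: 29.12
tool_pos: [621.9, 29.3, 51.2]
tool_rot: [-2.165, -2.277, 0.0]
wrist_force: [-0.0, -0.3, -2.1]
gripper_width: 22.8
finger_force: 79.2
```

```bash
python3 bars.py;python3 -c "
from h import *;s=monitor.sense();print(s['tool_pos'],stn(s['tool_pos']),R.from_rotvec(s['tool_rot']).as_matrix().round(3)[:,0])"
```

```text
top blue [-67.  47.] [-44. 108.]
top green [-14.  45.] [  9. 110.]
top green [-22. 156.] [ -6. 183.]
top crim [ 50. -30.] [58. 31.]
side blue [-68.  47.] [-39. 142.]
side green [-14.  45.] [ 12. 140.]
side crim [ 44. -28.] [64. 63.]
[622.11583295  29.23821134  51.26063022] [  53.8 -177.7] [-0.05   0.999  0.   ]
```

Request:
step_arm(twist=[[0,0,0],[0,0,0],[0,0,0],[0,0,0],[0,0,0]], linear=[[-0.02,0.5,0],[-0.05,1,0],[-0.07,1.5,0],[-0.1,2,0],[-0.12,2.5,0]], gripper=[1.5,1.5,1.5,1.5,1.5])

```text
clock: 29.63
tool_pos: [621.1, 55.0, 51.2]
tool_rot: [-2.164, -2.277, -0.0]
wrist_force: [-0.1, -1.4, -1.2]
gripper_width: 22.4
finger_force: 79.2
```

Request:
step_arm(twist=[[0,0,0],[0,0,0],[0,0,0],[0,0,0],[0,0,0]], linear=[[-0.03,0.6,0],[-0.06,1.2,0],[-0.09,1.8,0],[-0.12,2.4,0],[-0.15,3,0]], gripper=[1.5,1.5,1.5,1.5,1.5])

```text
clock: 30.05
tool_pos: [619.9, 82.6, 51.6]
tool_rot: [2.162, 2.275, -0.005]
wrist_force: [-0.5, -8.2, -0.0]
gripper_width: 22.7
finger_force: 79.3
```

Request:
step_arm(twist=[[0,0,0],[0,0,0],[0,0,0],[0,0,0],[0,0,0]], linear=[[-0.03,0.6,0],[-0.06,1.2,0],[-0.09,1.8,0],[-0.12,2.4,0],[-0.15,3,0]], gripper=[1.5,1.5,1.5,1.5,1.5])

```text
clock: 30.47
tool_pos: [618.2, 115.1, 51.3]
tool_rot: [2.164, 2.277, 0.0]
wrist_force: [0.4, -1.0, -2.0]
gripper_width: 22.4
finger_force: 79.2
```

Request:
step_arm(twist=[[0,0,0],[0,0,0],[0,0,0],[0,0,0],[0,0,0]], linear=[[-0.02,0.5,0],[-0.05,1,0],[-0.07,1.5,0],[-0.1,2,0],[-0.1,2,0]], gripper=[1.5,1.5,1.5,1.5,1.5])

```text
clock: 30.88
tool_pos: [617.0, 135.3, 51.2]
tool_rot: [-2.163, -2.277, -0.0]
wrist_force: [-0.0, -0.4, -2.0]
gripper_width: 23.0
finger_force: 79.2
```

```bash
python3 bars.py;python3 -c "
from h import *;s=monitor.sense();print(s['tool_pos'],stn(s['tool_pos']))"
```

```text
top blue [-67.  93.] [-46. 108.]
top green [-22. 156.] [ -4. 183.]
top green [-13.  91.] [  9. 110.]
top crim [40. 86.] [ 63. 111.]
side blue [-68.  47.] [-39. 142.]
side green [-14.  45.] [ 12. 140.]
side crim [40. 48.] [ 65. 142.]
[616.98275868 134.5710925   51.1008911 ] [ 53.9 -72.2]
```

Request:
step_arm(twist=[[0,0,0],[0,0,0],[0,0,0],[0,0,0],[0,0,0]], linear=[[0.05,-1,0],[0.13,-2.6,0],[0.2,-4.2,0],[0.28,-5.6,0],[0.35,-7,0]], gripper=[1.5,1.5,1.5,1.5,1.5])

```text
clock: 31.4
tool_pos: [620.7, 62.6, 51.2]
tool_rot: [2.165, 2.276, -0.0]
wrist_force: [0.4, -0.1, -1.8]
gripper_width: 22.7
finger_force: 79.2
```

Request:
step_arm(twist=[[0,0,0],[0,0,0],[0,0,0],[0,0,0],[0,0,0]], linear=[[0.07,-1.5,0],[0.15,-3,0],[0.17,-3.5,0],[0.17,-3.5,3],[0.17,-3.5,6]], gripper=[1.5,1.5,1.5,1.5,1.5])

```text
clock: 31.82
tool_pos: [620.1, 28.6, 108.8]
tool_rot: [-2.162, -2.272, 0.006]
wrist_force: [0.9, 0.5, -0.7]
gripper_width: 22.8
finger_force: 79.1
```

Request:
step_arm(twist=[[0,0,0],[0,0,0],[0,0,0],[0,0,0],[0,0,0]], linear=[[-1,0,3.5],[-2,0,7],[-4,0,10],[-6,0,13],[-8,0,16]], gripper=[1.5,1.5,1.5,1.5,1.5])

```text
clock: 32.23
tool_pos: [541.4, 29.2, 272.8]
tool_rot: [-2.165, -2.277, -0.001]
wrist_force: [0.8, 0.3, -1.6]
gripper_width: 23.0
finger_force: 79.1
```

Request:
step_arm(twist=[[0,0,0],[0,0,0],[0,0,0],[0,0,0],[0,0,0]], linear=[[-2.5,-2.5,1.5],[-4.5,-5.5,3],[-6.2,-9,3],[-6.2,-13,3],[-6.2,-17,3]], gripper=[1.5,1.5,1.5,1.5,1.5])

```text
clock: 32.65
tool_pos: [479.6, -141.9, 302.4]
tool_rot: [2.162, 2.276, 0.002]
wrist_force: [0.7, 0.0, -2.7]
gripper_width: 22.9
finger_force: 79.3
```

Request:
step_arm(twist=[[0,0,0],[0,0,0],[0,0,0],[0,0,0],[0,0,0]], linear=[[-0.8,-3.9,0],[-1.6,-7.8,0],[-2.4,-11.7,0],[-3.2,-15.6,0],[-4,-19.5,0]], gripper=[1.5,1.5,1.5,1.5,1.5])

```text
clock: 33.07
tool_pos: [439.5, -337.6, 301.4]
tool_rot: [2.164, 2.276, 0.001]
wrist_force: [0.3, -0.6, -1.5]
gripper_width: 22.5
finger_force: 79.3
```

Request:
step_arm(twist=[[0,0,0],[0,0,0],[0,0,0],[0,0,0],[0,0,0]], linear=[[-1.5,-3,-1],[-3.2,-6.2,-3],[-3.2,-6.2,-6],[-3.2,-6.2,-8],[-3.2,-6.2,-8]], gripper=[1.5,1.5,1.5,1.5,1.5])

```text
clock: 33.48
tool_pos: [405.7, -396.0, 215.0]
tool_rot: [-2.159, -2.268, -0.003]
wrist_force: [-0.9, 0.8, -3.1]
gripper_width: 22.8
finger_force: 79.3
```

```bash
python3 - <<'E'
from h import *
s=monitor.sense();im,K,E=view("wrist");cv2.imwrite("pics/w7.png",im);np.savez("pics/w7.npz",K=K,E=E);print(s["tool_pos"],R.from_rotvec(s["tool_rot"]).as_matrix().round(3))
im,K,E=view("top");cv2.imwrite("pics/t7.png",im)
m=mask(im,(5,200,170),(16,255,255))
for b in blobs(m,20):print(rect(b,25,K,E))
E
```

```text
[ 405.74913808 -395.97558462  214.95349122] [[-0.049  0.999 -0.006]
 [ 0.999  0.049  0.009]
 [ 0.009 -0.006 -1.   ]]
```

View pics/w7.png

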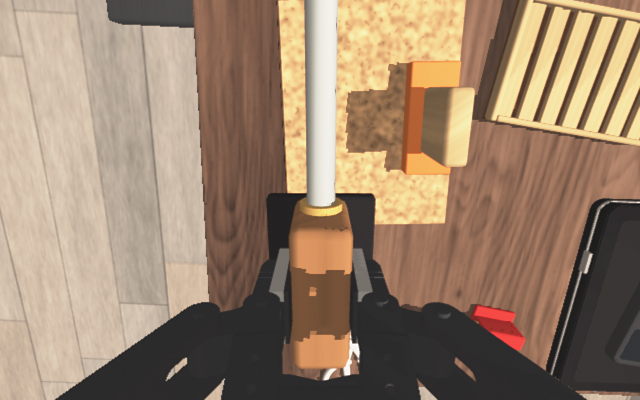

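Request:
step_arm(twist=[[0,0,0],[0,0,0],[0,0,0],[0,0,0],[0,0,0]], linear=[[0,0,-3],[0,0,-6.5],[0,0,-10],[0,0,-13],[0,0,-16]], gripper=[1.5,1.5,1.5,1.5,1.5])

```text
clock: 34.0
tool_pos: [410.0, -398.7, 62.8]
tool_rot: [2.16, 2.275, -0.001]
wrist_force: [0.4, -0.2, -2.2]
gripper_width: 22.4
finger_force: 79.3
```

Request:
step_arm(twist=[[0,0,0],[0,0,0],[0,0,0],[0,0,0],[0,0,0]], linear=[[0,0,-1],[0,0,-2],[0,0,-2.8],[0,0,-3.5],[0,0,-3.5]], gripper=[1.5,1.5,1.5,1.5,1.5])

```text
clock: 34.42
tool_pos: [408.8, -398.1, 26.6]
tool_rot: [2.164, 2.277, -0.0]
wrist_force: [0.0, -0.1, -2.5]
gripper_width: 22.9
finger_force: 79.3
```

Request:
step_arm(twist=[[0,0,0],[0,0,0],[0,0,0],[0,0,0],[0,0,0]], linear=[[0,0,-0.05],[0,0,-0.1],[0,0,-0.1],[0,0,-0.1],[0,0,-0.1]], gripper=[1.5,1.5,1.5,1.5,1.5])

```text
clock: 34.83
tool_pos: [408.6, -398.0, 25.8]
tool_rot: [2.164, 2.276, -0.0]
wrist_force: [0.0, 0.1, -1.9]
gripper_width: 22.8
finger_force: 79.3
```

Request:
step_arm(twist=[[0,0,0],[0,0,0],[0,0,0],[0,0,0],[0,0,0]], linear=[[0,0,-0.15],[0,0,-0.15],[0,0,-0.15],[0,0,-0.15],[0,0,-0.15]], gripper=[1.5,1.5,3,4.2,4.2])

```text
clock: 35.25
tool_pos: [408.5, -397.9, 24.0]
tool_rot: [2.164, 2.277, -0.0]
wrist_force: [-0.4, -0.5, 0.5]
gripper_width: 41.8
finger_force: 0.0
```

Request:
step_arm(twist=[[0,0,0],[0,0,0],[0,0,0],[0,0,0],[0,0,0]], linear=[[0,0,0],[0,0,2],[0,0,5],[0,0,9],[0,0,13]], gripper=[4.2,4.2,4.2,4.2,4.2])

```text
clock: 35.67
tool_pos: [407.7, -396.8, 154.0]
tool_rot: [-2.163, -2.275, -0.001]
wrist_force: [1.1, -0.3, -0.2]
gripper_width: 42.0
finger_force: 0.0
```

Request:
step_arm(twist=[[0,0,0],[0,0,0],[0,0,0],[0,0,0],[0,0,0]], linear=[[0,0,3.5],[1,2,7],[2,5,10],[3,8,12.5],[3.5,11,14.5]], gripper=[4.2,4.2,4.2,4.2,4.2])

```text
clock: 36.08
tool_pos: [444.2, -287.0, 301.9]
tool_rot: [2.163, 2.274, 0.001]
wrist_force: [0.8, -1.0, -0.1]
gripper_width: 41.9
finger_force: 0.0
```

Request:
step_arm(twist=[[0,0,0],[0,0,0],[0,0,0],[0,0,0],[0,0,0]], linear=[[0.7,3.9,0],[1.4,7.8,0],[2.1,11.7,0],[2.8,15.6,0],[3.5,19.5,0]], gripper=[4.2,4.2,4.2,4.2,4.2])

```text
clock: 36.5
tool_pos: [478.2, -90.9, 299.0]
tool_rot: [2.165, 2.276, 0.001]
wrist_force: [1.1, 0.2, -0.9]
gripper_width: 41.6
finger_force: 0.0
```

Request:
step_arm(twist=[[0,0,0],[0,0,0],[0,0,0],[0,0,0],[0,0,0]], linear=[[0.4,4,0],[0.8,8,0],[1.2,12,0],[1.6,16,0],[2,20,0]], gripper=[4.2,4.2,4.2,4.2,4.2])

```text
clock: 36.92
tool_pos: [498.1, 109.3, 299.0]
tool_rot: [2.164, 2.277, 0.001]
wrist_force: [0.8, -0.1, 0.4]
gripper_width: 42.1
finger_force: 0.0
```

Request:
step_arm(twist=[[0,0,0],[0,0,0],[0,0,0],[0,0,0],[0,0,0]], linear=[[1,3.5,0],[2.2,7,0],[3.5,10.5,0],[4.7,14,-2],[5.7,17.6,-4]], gripper=[4.2,4.2,4.2,4.2,4.2])

```text
clock: 37.33
tool_pos: [556.4, 284.6, 260.7]
tool_rot: [2.163, 2.276, 0.006]
wrist_force: [0.7, 0.1, 0.3]
gripper_width: 42.1
finger_force: 0.0
```

Request:
step_arm(twist=[[0,0,0],[0,0,0],[0,0,0],[0,0,0],[0,0,0]], linear=[[0,0,-1],[0,0,-2],[0,0,-2],[0,0,-2],[0,0,-2]], gripper=[4.2,4.2,4.2,4.2,4.2])

```text
clock: 37.75
tool_pos: [555.6, 281.4, 240.8]
tool_rot: [2.166, 2.274, 0.003]
wrist_force: [0.5, -0.1, -0.2]
gripper_width: 41.9
finger_force: 0.0
```

```bash
cat > look.py <<'E'
from h import *
s=monitor.sense();im,K,E=view("wrist");cv2.imwrite(f"pics/L{s['clock']:.1f}.png",im);print(s["tool_pos"].round(1),stn(s["tool_pos"]),R.from_rotvec(s["tool_rot"]).as_matrix().round(3)[:,0])
for n,lo,hi in [("blue",(100,120,60),(120,255,255)),("green",(65,100,40),(90,255,255)),("crim",(165,130,60),(179,255,255))]:
    for c in blobs(mask(im,lo,hi),100):
        r=rect(c,65,K,E);print(n,r,stn(r[:2]),c.min(0),c.max(0))
E
python3 look.py; cp pics/L*.png pics/look.png; python3 -c "
from h import *
im,K,E=view('top');cv2.imwrite('pics/t8.png',im)"
```

```text
[555.6 281.4 240.8] [ 0.  77.5] [-0.049  0.999  0.   ]
blue [551.1 387.  193.7  61.5   2.8] [  0.8 183.2] [203  10] [440  89]
blue [502.  283.   63.8  26.7 -87.2] [-53.5  81.8] [247 134] [278 201]
green [554.2 284.6  64.1  23.9 -86.8] [-1.2 80.8] [306 135] [332 202]
green [541.4 389.2  25.3  16.7 -81. ] [ -8.8 185.9] [299  30] [321  64]
crim [606.7 288.6  64.7  26.7 -87.2] [51.4 82.1] [361 133] [392 201]
crim [608.4 369.4  27.7   6.9  -5.4] [ 57.1 162.7] [371  71] [403  82]
```

View pics/look.png

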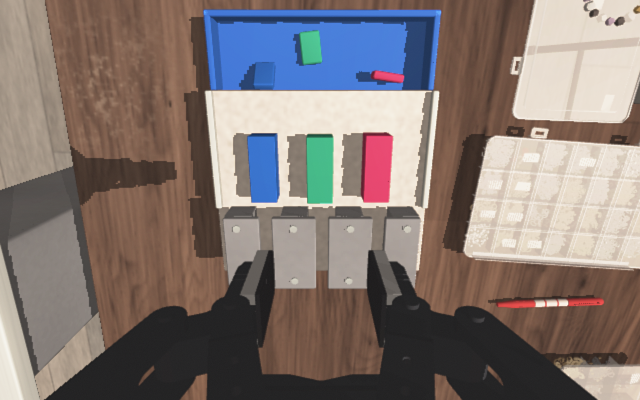

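Request:
step_arm(twist=[[0,0,0],[0,0,0],[0,0,0],[0,0,0],[0,0,0]], linear=[[-0.1,0.2,-2],[-0.1,0.2,-5],[-0.1,0.2,-8.5],[-0.1,0.2,-12],[-0.1,0.2,-15]], gripper=[4.2,4.2,4.2,4.2,4.2])

```text
clock: 38.27
tool_pos: [554.3, 283.7, 88.6]
tool_rot: [2.165, 2.275, 0.002]
wrist_force: [-0.6, -0.3, -0.7]
gripper_width: 41.7
finger_force: 0.0
```

Request:
step_arm(twist=[[0,0,0],[0,0,0],[0,0,0],[0,0,0],[0,0,0]], linear=[[0,0,-1.5],[0,0,-3],[0,0,-4],[0,0,-4.5],[0,0,-4.5]], gripper=[4.2,4.2,4.2,4.2,4.2])

```text
clock: 38.68
tool_pos: [554.0, 283.9, 43.9]
tool_rot: [-2.165, -2.276, 0.001]
wrist_force: [-0.7, -0.2, 1.2]
gripper_width: 42.2
finger_force: 0.0
```

Request:
step_arm(twist=[[0,0,0],[0,0,0],[0,0,0],[0,0,0],[0,0,0]], linear=[[0,0,0],[0,0,0],[0,0,0],[0,0,0],[0,0,0]], gripper=[4.2,4.2,4.2,4.2,4.2])

```text
clock: 39.1
tool_pos: [554.5, 284.5, 45.0]
tool_rot: [2.164, 2.276, 0.002]
wrist_force: [-0.4, 0.1, 0.3]
gripper_width: 41.9
finger_force: 0.0
```

Request:
step_arm(twist=[[0,0,0],[0,0,0],[0,0,0],[0,0,0],[0,0,0]], linear=[[0,0,-0.15],[0,0,-0.15],[0,0,-0.15],[0,0,-0.15],[0,0,-0.15]], gripper=[4.2,1.8,1.8,1.8,1.8], newtons=40)

```text
clock: 39.52
tool_pos: [554.1, 284.4, 42.8]
tool_rot: [2.165, 2.277, 0.0]
wrist_force: [0.6, -0.5, 0.3]
gripper_width: 24.3
finger_force: 39.8
```

Request:
step_arm(twist=[[0,0,0],[0,0,0],[0,0,0],[0,0,0],[0,0,0]], linear=[[0,0,0],[0,0,0],[0,0,0],[0,0,0],[0,0,0]], gripper=[1.8,1.8,1.8,1.8,1.8])

```text
clock: 39.93
tool_pos: [554.1, 284.4, 42.7]
tool_rot: [2.165, 2.277, 0.0]
wrist_force: [0.5, 0.4, 1.0]
gripper_width: 24.0
finger_force: 39.8
```

Request:
step_arm(twist=[[0,0,0],[0,0,0],[0,0,0],[0,0,0],[0,0,0]], linear=[[0,0,2],[0,0,6],[0,0,10],[0,0,14],[0,0,18]], gripper=[1.8,1.8,1.8,1.8,1.8])

```text
clock: 40.35
tool_pos: [553.5, 284.1, 224.0]
tool_rot: [-2.164, -2.276, 0.002]
wrist_force: [1.5, 0.6, -1.4]
gripper_width: 24.7
finger_force: 39.7
```

Request:
step_arm(twist=[[0,0,-0.03],[0,0,-0.06],[0,0,-0.09],[0,0,-0.12],[0,0,-0.157]], linear=[[0.4,-2,3],[0.9,-5,5],[1.5,-8,7],[2,-11.5,8],[2.5,-15,8]], gripper=[1.8,1.8,1.8,1.8,1.8])

```text
clock: 40.77
tool_pos: [580.2, 133.3, 306.6]
tool_rot: [2.335, 2.097, 0.007]
wrist_force: [0.6, 0.6, -0.2]
gripper_width: 24.0
finger_force: 39.7
```

Request:
step_arm(twist=[[0,0,0],[0,0,0],[0,0,0],[0,0,0],[0,0,0]], linear=[[0.5,-4,0],[1,-8,0],[1.5,-12,0],[2,-16,0],[2.5,-20,0]], gripper=[1.8,1.8,1.8,1.8,1.8])

```text
clock: 41.18
tool_pos: [603.7, -67.5, 302.4]
tool_rot: [-2.336, -2.1, 0.0]
wrist_force: [0.1, -0.5, -1.2]
gripper_width: 24.3
finger_force: 39.7
```

Request:
step_arm(twist=[[0,0,0],[0,0,0],[0,0,0],[0,0,0],[0,0,0]], linear=[[0.5,-4,0],[1,-8,0],[1.5,-12,0],[2,-16,0],[2.5,-20,0]], gripper=[1.8,1.8,1.8,1.8,1.8])

```text
clock: 41.6
tool_pos: [628.8, -267.6, 302.2]
tool_rot: [-2.336, -2.099, 0.0]
wrist_force: [0.4, 0.0, -0.2]
gripper_width: 24.5
finger_force: 39.7
```

Request:
step_arm(twist=[[0,0,0],[0,0,0],[0,0,0],[0,0,0],[0,0,0]], linear=[[0.8,-1.5,0],[1.7,-2.8,-2],[1.7,-2.8,-4],[1.7,-2.8,-5],[1.7,-2.8,-5]], gripper=[1.8,1.8,1.8,1.8,1.8])

```text
clock: 42.02
tool_pos: [644.4, -292.8, 247.8]
tool_rot: [-2.331, -2.095, 0.004]
wrist_force: [-0.8, 0.6, -1.6]
gripper_width: 24.3
finger_force: 39.7
```

Request:
step_arm(twist=[[0,0,0],[0,0,0],[0,0,0],[0,0,0],[0,0,0]], linear=[[0,0,0],[0,0,0],[0,0,0],[0,0,0],[0,0,0]], gripper=[1.8,1.8,1.8,1.8,1.8])

```text
clock: 42.43
tool_pos: [646.5, -293.6, 254.2]
tool_rot: [2.335, 2.099, 0.001]
wrist_force: [0.3, 0.2, -0.3]
gripper_width: 24.0
finger_force: 39.7
```

```bash
python3 - <<'E'
from h import *
s=monitor.sense();im,K,E=view("wrist");cv2.imwrite("pics/w9.png",im);np.savez("pics/w9.npz",K=K,E=E);print(s["tool_pos"],R.from_rotvec(s["tool_rot"]).as_matrix().round(3)[:,0])
E
```

```text
[ 646.50984712 -293.5545823   254.24272527] [ 0.106  0.994 -0.001]
```

View pics/w9.png

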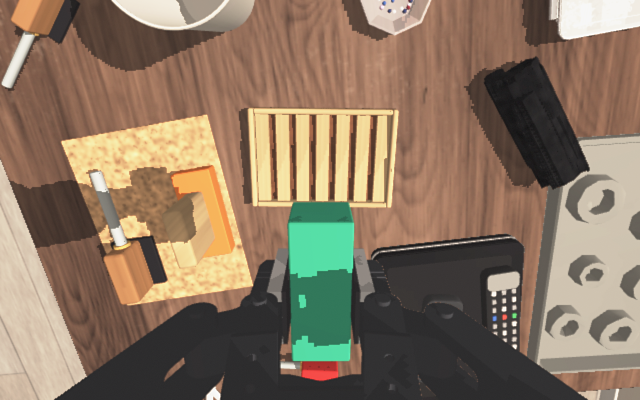

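```bash
python3 - <<'E'
from h import *
d=np.load("pics/w9.npz");K,E=d["K"],d["E"]
w=cast([(249,109),(398,111),(394,206),(254,205)],18,K,E)[:,:2];print(w.round(1),w.mean(0),[np.linalg.norm(w[i]-w[i-1]).round(1) for i in range(4)])
for i,j in [(0,1),(3,2),(3,0),(2,1)]:print(np.degrees(np.arctan2(*(w[j]-w[i])[::-1])).round(1))
w=cast([(62,142),(207,115),(252,288)],3,K,E)[:,:2];print(w.round())
E
```

```text
[[ 577.3 -232.3]
 [ 732.9 -250.9]
 [ 724.4 -356.7]
 [ 565.  -338.5]] [ 649.91490002 -294.56662428] [np.float64(106.9), np.float64(156.8), np.float64(106.1), np.float64(160.5)]
-6.8
-6.5
83.4
85.4
[[ 359. -246.]
 [ 527. -234.]
 [ 540. -455.]]
```

Request:
step_arm(twist=[[0,0,0],[0,0,0],[0,0,0],[0,0,0],[0,0,0]], linear=[[0.15,0,-3],[0.15,0,-6.5],[0.15,0,-10],[0.15,0,-13.5],[0.15,0,-17]], gripper=[1.8,1.8,1.8,1.8,1.8])

```text
clock: 42.9
tool_pos: [647.7, -293.7, 81.8]
tool_rot: [2.336, 2.099, 0.001]
wrist_force: [0.7, -1.0, -1.0]
gripper_width: 24.1
finger_force: 39.7
```

Request:
step_arm(twist=[[0,0,0],[0,0,0],[0,0,0],[0,0,0],[0,0,0]], linear=[[0,0,-2],[0,0,-4],[0,0,-5.3],[0,0,-6.3],[0,0,-6.3]], gripper=[1.8,1.8,1.8,1.8,1.8])

```text
clock: 43.32
tool_pos: [646.4, -293.0, 17.5]
tool_rot: [-2.334, -2.098, 0.002]
wrist_force: [-0.8, 0.4, -1.0]
gripper_width: 24.5
finger_force: 39.7
```

Request:
step_arm(twist=[[0,0,0],[0,0,0],[0,0,0],[0,0,0],[0,0,0]], linear=[[0,0,-0.05],[0,0,-0.1],[0,0,-0.1],[0,0,-0.1],[0,0,-0.1]], gripper=[1.8,1.8,1.8,1.8,1.8])

```text
clock: 43.73
tool_pos: [648.2, -294.0, 20.0]
tool_rot: [2.335, 2.099, 0.001]
wrist_force: [-0.2, 0.3, -0.8]
gripper_width: 24.5
finger_force: 39.7
```

Request:
step_arm(twist=[[0,0,0],[0,0,0],[0,0,0],[0,0,0],[0,0,0]], linear=[[0,0,-0.15],[0,0,-0.3],[0,0,-0.35],[0,0,-0.35],[0,0,-0.35]], gripper=[1.8,1.8,1.8,1.8,1.8])

```text
clock: 44.15
tool_pos: [647.5, -293.6, 15.0]
tool_rot: [-2.336, -2.1, 0.0]
wrist_force: [0.4, -0.2, -1.3]
gripper_width: 24.0
finger_force: 39.7
```

Request:
step_arm(twist=[[0,0,0],[0,0,0],[0,0,0],[0,0,0],[0,0,0]], linear=[[0,0,0],[0,0,0],[0,0,0],[0,0,0],[0,0,0]], gripper=[2.5,3.2,3.6,3.6,3.6])

```text
clock: 44.57
tool_pos: [647.7, -293.7, 15.4]
tool_rot: [2.336, 2.1, 0.0]
wrist_force: [-0.7, -0.8, 0.5]
gripper_width: 36.0
finger_force: 0.0
```

Request:
step_arm(twist=[[0,0,0],[0,0,0],[0,0,0],[0,0,0],[0,0,0]], linear=[[0,0,2],[0,0,5],[0,0,8.5],[0,0,12],[0,0,16]], gripper=[3.6,3.6,3.6,4.2,4.2])

```text
clock: 44.98
tool_pos: [646.7, -293.1, 175.3]
tool_rot: [-2.335, -2.098, 0.001]
wrist_force: [-0.2, 0.0, 0.8]
gripper_width: 41.8
finger_force: 0.0
```

```bash
python3 look.py
```

```text
[ 646.7 -293.1  175.3] [  62.1 -500.9] [0.106 0.994 0.001]
green [ 647.7 -286.5   60.8   22.7   84. ] [  63.4 -494.3] [307 145] [337 223]
```

Request:
step_arm(twist=[[0,0,0.01],[0,0,0.02],[0,0,0.03],[0,0,0.045],[0,0,0.06]], linear=[[0,1,3.5],[-0.2,3,7],[-0.5,6,9.5],[-0.8,9,11.5],[-1,12,12.5]], gripper=[4.2,4.2,4.2,4.2,4.2])

```text
clock: 45.45
tool_pos: [638.4, -173.2, 304.9]
tool_rot: [2.268, 2.165, 0.004]
wrist_force: [1.0, -0.2, -0.6]
gripper_width: 41.9
finger_force: 0.0
```

Request:
step_arm(twist=[[0,0,0.02],[0,0,0.04],[0,0,0.06],[0,0,0.08],[0,0,0.097]], linear=[[-0.2,4,0],[-0.4,8,0],[-0.6,12,0],[-0.8,16,0],[-1,20,0]], gripper=[4.2,4.2,4.2,4.2,4.2])

```text
clock: 45.87
tool_pos: [627.2, 28.2, 300.4]
tool_rot: [2.163, 2.277, 0.001]
wrist_force: [-0.1, -0.0, 0.2]
gripper_width: 41.9
finger_force: 0.0
```

Request:
step_arm(twist=[[0,0,0],[0,0,0],[0,0,0],[0,0,0],[0,0,0]], linear=[[-0.3,4,0],[-0.6,8,0],[-0.9,12,0],[-1.2,16,0],[-1.5,20,0]], gripper=[4.2,4.2,4.2,4.2,4.2])

```text
clock: 46.28
tool_pos: [612.1, 228.3, 300.4]
tool_rot: [2.164, 2.277, 0.001]
wrist_force: [1.4, 0.6, 0.6]
gripper_width: 42.0
finger_force: 0.0
```

Request:
step_arm(twist=[[0,0,0],[0,0,0],[0,0,0],[0,0,0],[0,0,0]], linear=[[-0.3,3,0],[-0.6,6,-2],[-0.6,6,-5],[-0.6,6,-6],[-0.6,6,-6]], gripper=[4.2,4.2,4.2,4.2,4.2])

```text
clock: 46.7
tool_pos: [604.5, 285.7, 235.3]
tool_rot: [-2.162, -2.275, 0.012]
wrist_force: [-0.3, -1.1, -0.8]
gripper_width: 42.0
finger_force: 0.0
```

Request:
step_arm(twist=[[0,0,0],[0,0,0],[0,0,0],[0,0,0],[0,0,0]], linear=[[0,0,0],[0,0,0],[0,0,0],[0,0,0],[0,0,0]], gripper=[4.2,4.2,4.2,4.2,4.2])

```text
clock: 47.12
tool_pos: [607.3, 286.0, 241.8]
tool_rot: [2.165, 2.275, 0.003]
wrist_force: [-0.1, -0.1, -0.4]
gripper_width: 41.6
finger_force: 0.0
```

```bash
python3 look.py
```

```text
[607.3 286.  241.8] [51.9 79.5] [-0.05   0.999  0.001]
blue [556.4 387.5 194.   62.    2.6] [  6.1 183.4] [147  12] [383  92]
blue [503.9 283.   64.2  30.2 -87.2] [-51.6  81.7] [191 136] [228 203]
green [549.  389.9  25.2  17.1 -81.1] [ -1.1 186.2] [246  33] [269  66]
crim [608.1 288.6  65.2  24.  -87.3] [52.8 82.1] [309 135] [335 203]
crim [615.2 369.9  25.7   6.7  -6.1] [ 64.  162.9] [320  73] [349  84]
```

Request:
step_arm(twist=[[0,0,0],[0,0,0],[0,0,0],[0,0,0],[0,0,0]], linear=[[0.1,0.1,-2],[0.1,0.1,-5],[0.1,0.1,-8.5],[0.1,0.1,-12],[0.1,0.1,-15]], gripper=[4.2,4.2,4.2,4.2,4.2])

```text
clock: 47.58
tool_pos: [607.1, 287.0, 88.3]
tool_rot: [-2.165, -2.276, 0.001]
wrist_force: [0.1, 0.4, -1.0]
gripper_width: 42.2
finger_force: 0.0
```

Request:
step_arm(twist=[[0,0,0],[0,0,0],[0,0,0],[0,0,0],[0,0,0]], linear=[[0,0,-1.5],[0,0,-3],[0,0,-4.2],[0,0,-4.6],[0,0,-4.6]], gripper=[4.2,4.2,4.2,4.2,4.2])

```text
clock: 48.0
tool_pos: [607.8, 287.4, 44.2]
tool_rot: [-2.165, -2.277, 0.0]
wrist_force: [-1.5, 0.1, -0.9]
gripper_width: 41.8
finger_force: 0.0
```

Request:
step_arm(twist=[[0,0,0],[0,0,0],[0,0,0],[0,0,0],[0,0,0]], linear=[[0,0,0],[0,0,0],[0,0,0],[0,0,0],[0,0,0]], gripper=[4.2,4.2,1.8,1.8,1.8])

```text
clock: 48.42
tool_pos: [608.8, 287.8, 46.1]
tool_rot: [2.164, 2.276, 0.004]
wrist_force: [0.1, -0.3, 5.2]
gripper_width: 24.1
finger_force: 40.5
```

Request:
step_arm(twist=[[0,0,0],[0,0,0],[0,0,0],[0,0,0],[0,0,0]], linear=[[0,0,0],[0,0,0],[0,0,0],[0,0,0],[0,0,0]], gripper=[1.8,1.8,1.8,1.8,1.8])

```text
clock: 48.83
tool_pos: [608.8, 287.8, 46.1]
tool_rot: [2.164, 2.276, 0.004]
wrist_force: [-0.5, -0.2, 5.1]
gripper_width: 24.0
finger_force: 40.6
```

Request:
step_arm(twist=[[0,0,0],[0,0,0],[0,0,0],[0,0,0],[0,0,0]], linear=[[0,0,2],[0,0,6],[0,0,10],[0,0,14],[0,0,18]], gripper=[1.8,1.8,1.8,1.8,1.8])

```text
clock: 49.25
tool_pos: [606.9, 287.1, 225.2]
tool_rot: [-2.164, -2.276, 0.002]
wrist_force: [1.0, 1.0, -0.6]
gripper_width: 23.7
finger_force: 39.9
```

Request:
step_arm(twist=[[0,0,-0.03],[0,0,-0.06],[0,0,-0.09],[0,0,-0.12],[0,0,-0.157]], linear=[[0.4,-2,3],[0.9,-5,5],[1.5,-8,7],[2,-11.5,8],[2.5,-15,8]], gripper=[1.8,1.8,1.8,1.8,1.8])

```text
clock: 49.67
tool_pos: [633.6, 136.4, 308.0]
tool_rot: [2.335, 2.097, 0.007]
wrist_force: [0.3, -0.8, -0.2]
gripper_width: 24.2
finger_force: 39.9
```

Request:
step_arm(twist=[[0,0,0],[0,0,0],[0,0,0],[0,0,0],[0,0,0]], linear=[[0.5,-4,0],[1,-8,0],[1.5,-12,0],[2,-16,0],[2.5,-20,0]], gripper=[1.8,1.8,1.8,1.8,1.8])

```text
clock: 50.08
tool_pos: [657.1, -64.5, 303.6]
tool_rot: [-2.336, -2.1, 0.001]
wrist_force: [1.5, 0.3, -0.3]
gripper_width: 24.5
finger_force: 39.9
```

Request:
step_arm(twist=[[0,0,0],[0,0,0],[0,0,0],[0,0,0],[0,0,0]], linear=[[0.5,-4,0],[1,-8,0],[1.5,-12,0],[2,-16,0],[2.5,-20,0]], gripper=[1.8,1.8,1.8,1.8,1.8])

```text
clock: 50.5
tool_pos: [682.2, -264.5, 303.4]
tool_rot: [-2.336, -2.099, 0.001]
wrist_force: [-0.1, -0.3, 0.2]
gripper_width: 24.2
finger_force: 39.9
```

Request:
step_arm(twist=[[0,0,0],[0,0,0],[0,0,0],[0,0,0],[0,0,0]], linear=[[0.5,-2,0],[0.9,-3.6,-3],[0.9,-3.6,-6],[0.9,-3.6,-10],[0.9,-3.6,-13]], gripper=[1.8,1.8,1.8,1.8,1.8])

```text
clock: 50.92
tool_pos: [690.4, -298.7, 170.3]
tool_rot: [-2.335, -2.097, 0.002]
wrist_force: [-0.4, -0.6, -1.8]
gripper_width: 24.5
finger_force: 39.9
```

Request:
step_arm(twist=[[0,0,0],[0,0,0],[0,0,0],[0,0,0],[0,0,0]], linear=[[0,0,-3],[0,0,-6],[0,0,-8],[0,0,-8],[0,0,-8]], gripper=[1.8,1.8,1.8,1.8,1.8])

```text
clock: 51.33
tool_pos: [690.2, -297.9, 91.8]
tool_rot: [-2.333, -2.097, 0.002]
wrist_force: [0.2, -0.3, -0.1]
gripper_width: 24.2
finger_force: 39.9
```

Request:
step_arm(twist=[[0,0,0],[0,0,0],[0,0,0],[0,0,0],[0,0,0]], linear=[[0,0,0],[0,0,0],[0,0,0],[0,0,0],[0,0,0]], gripper=[1.8,1.8,1.8,1.8,1.8])

```text
clock: 51.75
tool_pos: [692.2, -298.9, 95.8]
tool_rot: [2.335, 2.099, 0.001]
wrist_force: [0.1, 0.3, -1.1]
gripper_width: 23.8
finger_force: 39.9
```

```bash
python3 look.py; python3 -c "
from h import *;print(monitor.sense()['wrist_force'])"
```

```text
[ 692.2 -298.9   95.8] [ 107.3 -509. ] [ 0.106  0.994 -0.001]
green [ 656.2 -282.4   58.2   24.    84. ] [  72.1 -490.6] [224 162] [274 265]
crim [ 689.  -326.2  100.1   35.2   84.1] [ 102.7 -536. ] [289 198] [352 354]
[-0.24394686  0.49309002 -0.57389606]
```

Request:
step_arm(twist=[[0,0,0],[0,0,0],[0,0,0],[0,0,0],[0,0,0]], linear=[[0,0,-2.5],[0,0,-5],[0,0,-6.5],[0,0,-7.3],[0,0,-7.3]], gripper=[1.8,1.8,1.8,1.8,1.8])

```text
clock: 52.22
tool_pos: [690.8, -298.2, 19.8]
tool_rot: [-2.335, -2.098, 0.001]
wrist_force: [0.0, 0.3, -0.7]
gripper_width: 24.4
finger_force: 40.1
```

Request:
step_arm(twist=[[0,0,0],[0,0,0],[0,0,0],[0,0,0],[0,0,0]], linear=[[0,0,0],[0,0,0],[0,0,0],[0,0,0],[0,0,0]], gripper=[1.8,1.8,1.8,1.8,1.8])

```text
clock: 52.63
tool_pos: [691.9, -298.8, 21.8]
tool_rot: [2.336, 2.1, 0.0]
wrist_force: [-0.0, -0.7, 0.1]
gripper_width: 24.2
finger_force: 40.1
```

Request:
step_arm(twist=[[0,0,0],[0,0,0],[0,0,0],[0,0,0],[0,0,0]], linear=[[0,0,-0.15],[0,0,-0.28],[0,0,-0.28],[0,0,-0.28],[0,0,-0.28]], gripper=[1.8,1.8,1.8,1.8,1.8])

```text
clock: 53.05
tool_pos: [691.5, -298.6, 18.3]
tool_rot: [-2.336, -2.1, 0.0]
wrist_force: [0.4, -0.2, -1.4]
gripper_width: 23.9
finger_force: 40.1
```

Request:
step_arm(twist=[[0,0,0],[0,0,0],[0,0,0],[0,0,0],[0,0,0]], linear=[[0,0,0],[0,0,0],[0,0,0],[0,0,0],[0,0,0]], gripper=[2.5,2.9,3.1,3.1,3.1])

```text
clock: 53.47
tool_pos: [691.7, -298.7, 18.6]
tool_rot: [2.336, 2.1, 0.0]
wrist_force: [-0.0, 0.4, 0.5]
gripper_width: 30.9
finger_force: 0.0
```

Request:
step_arm(twist=[[0,0,0],[0,0,0],[0,0,0],[0,0,0],[0,0,0]], linear=[[0,0,1],[0,0,4],[0,0,8],[0,0,12],[0,0,16]], gripper=[3.1,3.1,3.1,3.1,3.6])

```text
clock: 53.88
tool_pos: [691.3, -298.5, 180.8]
tool_rot: [-2.336, -2.1, 0.0]
wrist_force: [-0.1, -1.2, -0.2]
gripper_width: 36.1
finger_force: 0.0
```

```bash
sed -i 's/r=rect(c,65,K,E)/r=rect(c,Z,K,E)/; s/^from h import \*/from h import *\nimport sys\nZ=float(sys.argv[1]) if len(sys.argv)>1 else 65/' look.py; python3 look.py 37
```

```text
[ 691.3 -298.5  180.8] [ 106.4 -508.5] [0.106 0.994 0.   ]
green [ 647.7 -294.7   67.7   27.5   83.9] [  63.  -502.5] [252 143] [286 220]
crim [ 691.3 -298.9   68.8   25.7   83.2] [ 106.4 -508.9] [306 142] [336 220]
```

Request:
step_arm(twist=[[0,0,0.01],[0,0,0.02],[0,0,0.03],[0,0,0.045],[0,0,0.06]], linear=[[0,1,3.5],[-0.2,3,7],[-0.5,6,9.5],[-0.8,9,11.5],[-1,12,12.2]], gripper=[4.2,4.2,4.2,4.2,4.2])

```text
clock: 54.35
tool_pos: [682.6, -178.2, 306.9]
tool_rot: [2.267, 2.164, 0.006]
wrist_force: [0.2, 0.2, 0.6]
gripper_width: 42.4
finger_force: 0.0
```

Request:
step_arm(twist=[[0,0,0.02],[0,0,0.04],[0,0,0.06],[0,0,0.08],[0,0,0.097]], linear=[[-1.2,3.8,0],[-2.4,7.6,0],[-3.6,11.4,0],[-4.8,15.2,0],[-6,19,0]], gripper=[4.2,4.2,4.2,4.2,4.2])

```text
clock: 54.77
tool_pos: [620.7, 13.0, 301.3]
tool_rot: [2.163, 2.277, 0.001]
wrist_force: [1.5, 0.1, 0.2]
gripper_width: 42.3
finger_force: 0.0
```

Request:
step_arm(twist=[[0,0,0],[0,0,0],[0,0,0],[0,0,0],[0,0,0]], linear=[[-1.2,3.8,0],[-2.4,7.6,0],[-3.6,11.4,0],[-4.8,15.2,0],[-6,19,0]], gripper=[4.2,4.2,4.2,4.2,4.2])

```text
clock: 55.18
tool_pos: [560.7, 203.0, 301.4]
tool_rot: [2.164, 2.276, 0.002]
wrist_force: [-0.2, -0.3, 1.0]
gripper_width: 41.8
finger_force: 0.0
```

Request:
step_arm(twist=[[0,0,0],[0,0,0],[0,0,0],[0,0,0],[0,0,0]], linear=[[-2,2.7,0],[-4,5.4,-1],[-6,8.1,-3],[-6,8.1,-6],[-6,8.1,-6]], gripper=[4.2,4.2,4.2,4.2,4.2])

```text
clock: 55.6
tool_pos: [497.8, 282.6, 234.9]
tool_rot: [-2.159, -2.278, 0.013]
wrist_force: [-0.5, -0.1, -1.6]
gripper_width: 42.3
finger_force: 0.0
```

Request:
step_arm(twist=[[0,0,0],[0,0,0],[0,0,0],[0,0,0],[0,0,0]], linear=[[0,0,0],[0,0,0],[0,0,0],[0,0,0],[0,0,0]], gripper=[4.2,4.2,4.2,4.2,4.2])

```text
clock: 56.02
tool_pos: [502.7, 282.0, 242.2]
tool_rot: [2.165, 2.275, 0.004]
wrist_force: [0.1, -0.7, 0.3]
gripper_width: 42.1
finger_force: 0.0
```

```bash
python3 look.py
```

```text
[502.7 282.  242.2] [-52.8  80.8] [-0.049  0.999  0.001]
blue [545.7 387.3 193.8  62.2   2.7] [ -4.6 183.8] [262  14] [497  93]
blue [500.5 283.   64.5  24.  -86.9] [-55.   81.9] [305 137] [331 204]
green [533.6 389.3  25.2  17.1 -81.1] [-16.6 186.4] [353  34] [374  67]
crim [601.2 369.6  29.8   7.2  -6. ] [ 50.  163.3] [422  74] [456  85]
```

Request:
step_arm(twist=[[0,0,0],[0,0,0],[0,0,0],[0,0,0],[0,0,0]], linear=[[-0.1,0,-2],[-0.15,0,-5],[-0.15,0,-8.5],[-0.15,0,-12],[-0.15,0,-15]], gripper=[4.2,4.2,4.2,4.2,4.2])

```text
clock: 56.48
tool_pos: [499.9, 281.9, 88.8]
tool_rot: [-2.165, -2.276, 0.0]
wrist_force: [0.1, 0.6, -0.5]
gripper_width: 42.3
finger_force: 0.0
```

Request:
step_arm(twist=[[0,0,0],[0,0,0],[0,0,0],[0,0,0],[0,0,0]], linear=[[0,0,-1.5],[0,0,-3],[0,0,-4.2],[0,0,-4.7],[0,0,-4.7]], gripper=[4.2,4.2,4.2,4.2,4.2])

```text
clock: 56.9
tool_pos: [499.6, 281.9, 42.4]
tool_rot: [-2.164, -2.276, 0.003]
wrist_force: [0.3, -0.5, 0.1]
gripper_width: 41.9
finger_force: 0.0
```

Request:
step_arm(twist=[[0,0,0],[0,0,0],[0,0,0],[0,0,0],[0,0,0]], linear=[[0,0,0],[0,0,0],[0,0,0],[0,0,0],[0,0,0]], gripper=[4.2,4.2,1.8,1.8,1.8])

```text
clock: 57.32
tool_pos: [501.2, 282.8, 45.0]
tool_rot: [2.164, 2.276, 0.004]
wrist_force: [0.7, 0.4, 4.8]
gripper_width: 24.1
finger_force: 40.4
```

Request:
step_arm(twist=[[0,0,0],[0,0,0],[0,0,0],[0,0,0],[0,0,0]], linear=[[0,0,0],[0,0,0],[0,0,0],[0,0,0],[0,0,0]], gripper=[1.8,1.8,1.8,1.8,1.8])

```text
clock: 57.73
tool_pos: [501.2, 282.8, 45.0]
tool_rot: [2.164, 2.276, 0.004]
wrist_force: [-0.3, -0.1, 6.0]
gripper_width: 24.3
finger_force: 40.5
```

Request:
step_arm(twist=[[0,0,0],[0,0,0],[0,0,0],[0,0,0],[0,0,0]], linear=[[0,0,2],[0,0,6],[0,0,10],[0,0,14],[0,0,18]], gripper=[1.8,1.8,1.8,1.8,1.8])

```text
clock: 58.15
tool_pos: [499.3, 282.0, 224.5]
tool_rot: [-2.164, -2.276, 0.002]
wrist_force: [1.1, 1.4, -1.3]
gripper_width: 24.3
finger_force: 39.7
```

Request:
step_arm(twist=[[0,0,-0.03],[0,0,-0.06],[0,0,-0.09],[0,0,-0.12],[0,0,-0.157]], linear=[[0.4,-2,3],[0.9,-5,5],[1.5,-8,7],[2,-11.5,8],[2.5,-15,8]], gripper=[1.8,1.8,1.8,1.8,1.8])

```text
clock: 58.57
tool_pos: [526.1, 131.3, 306.9]
tool_rot: [2.335, 2.097, 0.007]
wrist_force: [0.7, 0.4, -1.1]
gripper_width: 24.1
finger_force: 39.8
```

Request:
step_arm(twist=[[0,0,0],[0,0,0],[0,0,0],[0,0,0],[0,0,0]], linear=[[0.5,-4,0],[1,-8,0],[1.5,-12,0],[2,-16,0],[2.6,-20,0]], gripper=[1.8,1.8,1.8,1.8,1.8])

```text
clock: 58.98
tool_pos: [550.5, -69.5, 302.8]
tool_rot: [-2.336, -2.1, 0.001]
wrist_force: [0.9, 0.3, 0.6]
gripper_width: 24.1
finger_force: 39.7
```

Request:
step_arm(twist=[[0,0,0],[0,0,0],[0,0,0],[0,0,0],[0,0,0]], linear=[[0.5,-4,0],[1,-8,0],[1.5,-12,0],[2,-16,0],[2.6,-20,0]], gripper=[1.8,1.8,1.8,1.8,1.8])

```text
clock: 59.4
tool_pos: [576.6, -269.5, 302.6]
tool_rot: [-2.336, -2.099, 0.0]
wrist_force: [0.7, 0.4, 0.9]
gripper_width: 24.2
finger_force: 39.7
```

Request:
step_arm(twist=[[0,0,0],[0,0,0],[0,0,0],[0,0,0],[0,0,0]], linear=[[1.3,-1.2,0],[2.6,-2.2,-3],[2.6,-2.2,-6],[2.6,-2.2,-10],[2.6,-2.2,-13]], gripper=[1.8,1.8,1.8,1.8,1.8])

```text
clock: 59.82
tool_pos: [602.0, -289.3, 169.5]
tool_rot: [-2.335, -2.097, 0.001]
wrist_force: [-0.4, 0.1, -1.1]
gripper_width: 23.9
finger_force: 39.8
```

Request:
step_arm(twist=[[0,0,0],[0,0,0],[0,0,0],[0,0,0],[0,0,0]], linear=[[0,0,-3],[0,0,-6],[0,0,-8],[0,0,-8],[0,0,-8]], gripper=[1.8,1.8,1.8,1.8,1.8])

```text
clock: 60.23
tool_pos: [601.8, -288.8, 91.4]
tool_rot: [-2.333, -2.097, 0.002]
wrist_force: [0.5, 0.4, -0.6]
gripper_width: 24.2
finger_force: 39.8
```

Request:
step_arm(twist=[[0,0,0],[0,0,0],[0,0,0],[0,0,0],[0,0,0]], linear=[[0,0,0],[0,0,0],[0,0,0],[0,0,0],[0,0,0]], gripper=[1.8,1.8,1.8,1.8,1.8])

```text
clock: 60.65
tool_pos: [603.7, -290.0, 94.8]
tool_rot: [2.335, 2.099, 0.001]
wrist_force: [0.1, 0.3, -0.2]
gripper_width: 23.7
finger_force: 39.8
```

Request:
step_arm(twist=[[0,0,0],[0,0,0],[0,0,0],[0,0,0],[0,0,0]], linear=[[0,0,-2.5],[0,0,-5],[0,0,-6.5],[0,0,-7.3],[0,0,-7.3]], gripper=[1.8,1.8,1.8,1.8,1.8])

```text
clock: 61.07
tool_pos: [602.2, -289.1, 18.8]
tool_rot: [-2.334, -2.098, 0.001]
wrist_force: [0.4, 0.6, 0.1]
gripper_width: 24.3
finger_force: 39.9
```

Request:
step_arm(twist=[[0,0,0],[0,0,0],[0,0,0],[0,0,0],[0,0,0]], linear=[[0,0,0],[0,0,0],[0,0,-0.15],[0,0,-0.27],[0,0,-0.27]], gripper=[1.8,1.8,1.8,1.8,1.8])

```text
clock: 61.48
tool_pos: [603.3, -289.8, 18.2]
tool_rot: [2.336, 2.1, 0.0]
wrist_force: [-1.1, -0.2, -1.0]
gripper_width: 24.2
finger_force: 39.9
```

Request:
step_arm(twist=[[0,0,0],[0,0,0],[0,0,0],[0,0,0],[0,0,0]], linear=[[0,0,0],[0,0,0],[0,0,0],[0,0,0],[0,0,0]], gripper=[1.8,1.8,1.8,1.8,1.8])

```text
clock: 61.9
tool_pos: [603.1, -289.7, 17.8]
tool_rot: [2.337, 2.1, 0.0]
wrist_force: [0.4, -0.2, 0.4]
gripper_width: 24.0
finger_force: 39.9
```

Release, rise, and back off toward the beaker-free side so the mat is in view.

Request:
step_arm(twist=[[0,0,0],[0,0,0],[0,0,0],[0,0,0],[0,0,0]], linear=[[0,0,-0.05],[0,0,-0.05],[0,0,-0.05],[0,0,-0.05],[0,0,-0.05]], gripper=[1.8,2.5,3.1,3.1,3.1])

```text
clock: 62.32
tool_pos: [603.2, -289.8, 17.4]
tool_rot: [2.336, 2.1, 0.0]
wrist_force: [0.5, -0.5, 0.6]
gripper_width: 30.8
finger_force: 0.0
```

Request:
step_arm(twist=[[0,0,0],[0,0,0],[0,0,0],[0,0,0],[0,0,0]], linear=[[0,0,1],[0,0,4],[0,0,8],[0,0,12],[0,0,16]], gripper=[3.1,3.1,3.1,3.1,3.1])

```text
clock: 62.73
tool_pos: [602.8, -289.5, 179.7]
tool_rot: [2.336, 2.1, 0.0]
wrist_force: [1.2, 0.0, -0.7]
gripper_width: 31.1
finger_force: 0.0
```

Request:
step_arm(twist=[[0,0,0],[0,0,0],[0,0,0],[0,0,0],[0,0,0]], linear=[[-0.5,-1.5,3.5],[-1,-3,7],[-1.5,-5,10],[-2,-7.5,12],[-3,-10,14]], gripper=[3.1,3.1,3.1,3.1,3.1])

```text
clock: 63.15
tool_pos: [573.5, -390.3, 321.2]
tool_rot: [2.332, 2.099, 0.001]
wrist_force: [0.4, -0.4, -0.5]
gripper_width: 30.8
finger_force: 0.0
```

Request:
step_arm(twist=[[0,0,0],[0,0,0],[0,0,0],[0,0,0],[0,0,0]], linear=[[0,0,0],[0,0,0],[0,0,0],[0,0,0],[0,0,0]], gripper=[3.1,3.1,3.1,3.1,3.1])

```text
clock: 63.57
tool_pos: [573.1, -388.3, 315.6]
tool_rot: [-2.333, -2.1, 0.0]
wrist_force: [0.2, -0.1, 0.3]
gripper_width: 31.1
finger_force: 0.0
```

```bash
python3 look.py 37; cp $(ls -t pics/L*|head -1) pics/fin.png; python3 chips.py side
```

```text
[ 573.1 -388.3  315.6] [ -16.2 -592.2] [0.105 0.994 0.002]
blue [ 602.1 -291.    63.2   25.2   83.9] [  17.7 -496.5] [327  34] [350  94]
green [ 645.3 -294.9   62.1   27.1   83.9] [  60.6 -502.6] [364  34] [390  93]
crim [ 687.5 -299.4   64.2   28.9   83.9] [ 102.5 -509.2] [400  33] [429  94]
side blue [  3. 226.] [209.5  98.1   2.7]
side green [ -3. 228.] [16.2 10.9 13.5]
side crim [ 67. 204.] [ 28.6  25.5 -89.5]
```

View pics/fin.png

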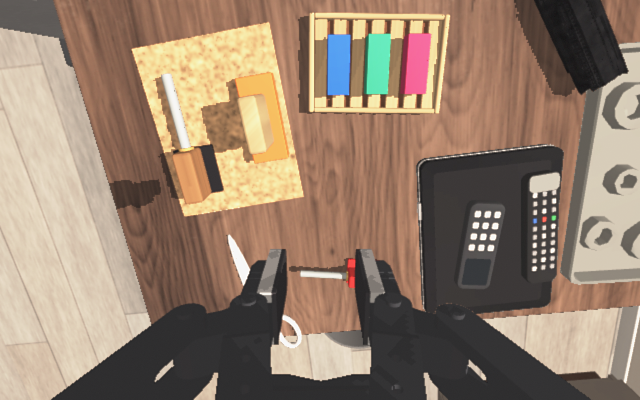

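```bash
python3 -c "
from cell import finish_job;print(finish_job())"
```

```text
the job is handed in; nothing more can be done
None
```

The job is handed in at about 64 s: all three chips were swept into the gutter first, then all three bars were pushed out and laid flat on the rack, and both tools are back upright on the mat.

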